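Load the cooled sample bay, refit its cover and scan it in

TASK

Load the sample bay: stand every tube rack on the bench upright in the bay lane whose strip matches its cap colour. Then refit the bay's cover by holding it at a tilt, hooking its orange lip under the bay's ledge and swinging it down until it lies flat and fully home. Finally take the scanner, hold it steady for two seconds aimed at the middle of the bay's barcode label from about a hand's width away, and lay it back in its cradle; tip over no rack on the way and leave the bottle, pot and tip box where they are.

Things in the scene. Friction and masses are not known exactly. Their poses are not given: they have to be found in the camera images.
- bay: cooled sample bay: fixed white open-topped box 202 x 224 x 130 mm on the bench. Origin: centre of its underside, z up; x runs from the near wall (grey ledge) to the far wall, -y to the barcode chin. Steel floor 14 mm above the bench; inside the walls x = -72..72, y = -100..100 mm. Wall tops (106 mm high) carry the cover. Three lanes along x at y = -56, 0, 56 mm, parted by rods
- ledge_edge (a point): middle of the lower front edge of the bay's ledge, bay frame (-86, 0, 122) mm. The ledge is a grey bar over the full width, x = -112..-86 mm, underside at 122 mm, top at 130 mm. Under it a slot for the cover's lip: z = 106..122, y = -68..68 mm, closed behind at x = -106 mm
- cover_seat (a point): where the cover's origin lies when seated, axes as the bay, bay frame (0, 0, 106) mm; there is play of 4 mm to the far and 8 mm to the near side. An upstand at the far side (x = 84..92 mm, 122 mm high) keeps the cover from being slid in flat
- label (a point): centre of the barcode label (70 x 46 mm, white with black bars) on the grey chin at the bay's -y side, bay frame (0, -142, 72) mm; its face looks to the bay's -y and leans back 30 degrees, so it also looks upward. The chin reaches out to y = -162 mm at the bench (34 mm high)
- lane_yellow: yellow marker strip on the bay's floor, 142 x 40 mm, in one of the three lanes (which lane varies). Origin: centre of the lane on its floor, 14 mm above the bench; x along the lane, axes as the bay. 46 mm free between the round rods (10 mm thick, tops 10 mm over the floor) beside it
- lane_purple: purple marker strip on the bay's floor, 142 x 40 mm, in one of the three lanes (which lane varies). Origin: centre of the lane on its floor, 14 mm above the bench; x along the lane, axes as the bay. 46 mm free between the round rods (10 mm thick, tops 10 mm over the floor) beside it
- lane_red: dark red marker strip on the bay's floor, 142 x 40 mm, in one of the three lanes (which lane varies). Origin: centre of the lane on its floor, 14 mm above the bench; x along the lane, axes as the bay. 46 mm free between the round rods (10 mm thick, tops 10 mm over the floor) beside it
- rack_yellow: pale teal tube rack with five yellow caps in a row, may be absent. Foot 118 x 40 x 8 mm, upright body 112 x 24 mm from 8 to 60 mm height, caps 16 mm wide up to 82 mm; 0.2 kg. Origin: centre of its underside, x along the row, z up. Gripped across the 24 mm body, from above. Either way round will do
- rack_purple: pale teal tube rack with five purple caps in a row, may be absent. Foot 118 x 40 x 8 mm, upright body 112 x 24 mm from 8 to 60 mm height, caps 16 mm wide up to 82 mm; 0.2 kg. Origin: centre of its underside, x along the row, z up. Gripped across the 24 mm body, from above. Either way round will do
- rack_red: pale teal tube rack with five dark red caps in a row, may be absent. Foot 118 x 40 x 8 mm, upright body 112 x 24 mm from 8 to 60 mm height, caps 16 mm wide up to 82 mm; 0.2 kg. Origin: centre of its underside, x along the row, z up. Gripped across the 24 mm body, from above. Either way round will do
- cover: bay cover, loose, 0.35 kg, at first on the bench: blue-teal plate 160 (x) x 212 (y) x 6 mm; an orange lip 120 mm wide (y), 6 mm thick runs on from its -x edge to x = -98 mm. Black bar handle along y over the middle: 14 (x) x 96 (y) mm, 24 to 42 mm above the underside, posts at its ends (y = 34 to 48 mm). Origin: centre of the plate's underside, z up
- lip_tip (a point): middle of the cover lip's end face, cover frame (-98, 0, 3) mm
- scanner: hand-held barcode scanner, dark bar 150 (x) x 36 (y) x 26 mm with a 10 mm higher head over its front 50 mm (x = 25..75); 0.14 kg; at first lying in its cradle. Origin: centre of its underside; x points out of the red window in its front end
- window (a point): the scanner's window, scanner frame (75, 0, 17) mm; it reads along the scanner's x, best from 40 to 200 mm away
- cradle: fixed grey cradle for the scanner, 140 x 70 mm, x along its length. Origin: centre of its underside. Two saddles at x = -64..-34 and 34..64 mm carry the scanner's underside at 18 mm above the bench, between rounded cheeks 46 mm apart (y) that reach 28 mm; free between the saddles. The scanner may lie either way round
- gel_bottle: bystander: clear bottle with blue cap, 56 mm wide, 150 mm high; origin at its underside
- specimen_pot: bystander: white pot with red cap, 56 mm wide, 65 mm high; origin at its underside
- tip_box: bystander: blue pipette tip box 85 x 120 x 70 mm; origin at its underside
There are look-alikes about, which are no part of the job. There is more than one size of the scanner; the one meant has the size given above.

How it is judged:
On the way, in this order (a step that is already met when the one before it is completed fails the run):
1. every rack present stands in the lane of its colour (x of rack_yellow in the frame of lane_yellow between -0.016 and 0.016 m and y of rack_yellow in the frame of lane_yellow between -0.008 and 0.008 m and z of rack_yellow in the frame of lane_yellow between -0.005 and 0.005 m and angle between each of rack_yellow, rack_purple, rack_red's own z axis and vertical below 0.08 rad and angle between the x axis of rack_yellow and the x axis of lane_yellow, either way round below 0.15 rad and x of rack_purple in the frame of lane_purple between -0.016 and 0.016 m and y of rack_purple in the frame of lane_purple between -0.008 and 0.008 m and z of rack_purple in the frame of lane_purple between -0.005 and 0.005 m and angle between the x axis of rack_purple and the x axis of lane_purple, either way round below 0.15 rad and x of rack_red in the frame of lane_red between -0.016 and 0.016 m and y of rack_red in the frame of lane_red between -0.008 and 0.008 m and z of rack_red in the frame of lane_red between -0.005 and 0.005 m and angle between the x axis of rack_red and the x axis of lane_red, either way round below 0.15 rad), for 0.2 s.
2. the cover's lip is under the ledge while the cover is still tilted (all of step 1 and y of lip_tip in the frame of ledge_edge between -0.01 and 0.01 m and x of lip_tip in the frame of bay between -0.107 and -0.09 m and z of lip_tip in the frame of bay between 0.104 and 0.122 m and angle between cover's own z axis and vertical above 0.06 rad), for 0.05 s.
3. the cover lies flat and home with its lip under the ledge (y of lip_tip in the frame of ledge_edge between -0.01 and 0.01 m and x of lip_tip in the frame of bay between -0.107 and -0.09 m and z of lip_tip in the frame of bay between 0.104 and 0.122 m and z of cover in the frame of cover_seat between -0.004 and 0.004 m and angle between cover's own z axis and vertical below 0.03 rad), for 0.3 s.
4. the scanner is held steady, aimed at the label from 40 to 200 mm (all of step 3 and x of label in the frame of window between 0.04 and 0.2 m and y of label in the frame of window between -0.025 and 0.025 m and z of label in the frame of window between -0.025 and 0.025 m and angle between the x axis of scanner and the y axis of bay, either way round below 0.8 rad and linear speed of scanner below 0.03 m/s and angular speed of scanner below 0.2 rad/s), for 1.5 s.
At the end, for the whole second after the job is handed in: racks upright in their colour's lane (16 mm along, 8 mm across, 0.15 rad); cover flat (0.03 rad), home within 4 mm in height, lip 4 mm or more under the ledge; scanner in its cradle (20 mm along, 12 mm across, 0.15 rad, either way round); all at rest (all of step 1 and all of step 3 and x of scanner in the frame of cradle between -0.02 and 0.02 m and y of scanner in the frame of cradle between -0.012 and 0.012 m and z of scanner in the frame of cradle between 0.012 and 0.024 m and angle between the x axis of scanner and the x axis of cradle, either way round below 0.15 rad and angle between scanner's own z axis and vertical below 0.1 rad and linear speed of each of rack_yellow, rack_purple, rack_red, cover, scanner below 0.02 m/s); the robot touches nothing.
It fails at once if a bystander is shoved more than 30 mm (distance of any of gel_bottle, specimen_pot, tip_box from where it was at the start of the episode above 0.03 m).
It fails at once if a rack is tipped over (angle between any of rack_yellow, rack_purple, rack_red's own z axis and vertical above 1 rad).
Of rack_yellow, rack_purple, rack_red only 2 to 3 are there at a start; the rules pass over those that are not, and their reading is None.
At some moment in a run one of cover, scanner, rack_yellow, rack_purple, rack_red may be knocked a few centimetres aside while the robot is not near it.
It also fails if it takes over 208 s, if anything falls off the work surface, if the arm or the gripper's body presses on something with over 40 N, if the wrist force passes 120 N, or if a joint passes its speed limit or range.

ROBOT

A 6-joint arm with a two-finger parallel gripper is mounted at the origin on the work surface. World frame = base frame: x ahead of the robot, y to its left, z up, the work surface at z = 0. Lengths are in m, angles in rad, forces in N, time in s.
With the tool pointing down it reaches from about 0.35 to 0.85 m from the base axis. Payload 8.1 kg.
Tool frame: the origin (TCP) lies at the very end of the fingers, on their centre line; the grasp point (between the pads) lies 19 mm behind it (grasp_offset is the distance from the TCP to the grasp point, in m); z points along the fingers, y is the direction in which the jaws open and shut (so a half turn about z gives the same grasp; the last joint's range is limited). The gripper opens to 93 mm and grips with 3 to 60 N. Pads are 15 mm wide; open, the fingers measure 128 mm over their backs; the gripper's body (75 mm by 188 mm) begins 65 mm behind the grasp point.
Start: joints at [1.114, 0.13, 1.488, -0, 1.523, -0.085], TCP at [0.218, 0.559, 0.219] pointing down, gripper open.
Joint ranges: [-2.96, 2.96], [-0.89, 2.26], [0.02, 2.5], [-1.34, 4.48], [0, 2.73], [-2.66, 2.66]. Speed limits (rad/s): [2.39, 2.39, 2.79, 3.14, 3.14, 3.14].

INTERFACE

Orientations are given as a rotation vector (axis times angle).
In Python, from plant import read_state, read_camera, close_job, search_frame, masks_of, grasp_offset gives the robot as it stands.
- The arm moves only by the tool drive_tool, never from a script. Its argument "plan" is a list of rows, each an object with "claw": the closure, from 0 (fully open) to 1 (shut); "linear": the shift along the tool's x, y, z in cm, a list of three; "angular": the turn, a rotation vector about the tool's x, y, z in degrees, a list of three. In form: [{"claw": claw, "linear": [tx, ty, tz], "angular": [ax, ay, az]}, ...]. A call has 1 to 12 rows; each row shifts and turns the commanded pose from where the row before left it, along the tool's axes as they then stand; what a row does not reach is not made up. A row lasts 1/8 s, in which the tool goes at most 62.5 mm and 10.7 degrees, less where a joint would pass 70% of its speed; a pose out of reach is approached as far as the arm can. A call is refused whole if a number of a shift passes 6.25 or a number of a turn 10.7, either way. A call with a gripper value outside its range is refused whole. The fingers move at their own pace and stop on an object; "newtons" is the grip in N (left out, the last holds). Time passes only in rows, so rows that do not move let the fingers close. It gives the time, the measured TCP pose, the force and the opening at its end, in the units of the state.
- read_state(): the state, without advancing time (a new reading comes with each control period).
- read_camera(name): name is "scene" or "top"; returns a dict with "pixels" (420x560x3 uint8, red, green, blue), "K" (3x3 intrinsics, pixels), "xyz" and "attitude" of the camera in the world. Camera axes: x right, y up, looking along -z (the intrinsics and any distortion apply to the point x, -y, -z); pixel columns grow to the right and rows downward; lengths in m; the calibration is good to about 2 mm. A picture is of the moment at which its call begins. There is no depth.
- close_job(): hands the job in, once; it reports no verdict.
Trained networks look in a picture, given as the dict that the camera call returned (one of the last four; its "shot" number tells which), for a name from the list of things; names that differ only in an ending like _2 or _b are one class to them, and where a whole thing is asked for, a point or a joint stands for the part that bears it (a point fixed in the world has none). Each returns a list of dicts, best first, with "p" (0 to 1); they miss things now and then, are a little off and sometimes report something else, mostly with a low value. They report only what shows in the picture. A call takes as long as a camera call. They do not tell look-alikes from the thing itself.
- search_frame(picture, label): "at" ([x, y, z] in m, in world coordinates, good to about 4 mm: the middle of the surface that is visible of it).
- masks_of(picture, label): "mask" (420x560 bool, what is visible of it).
The state is a dict: "t": time; "q": joint angles; "dq": joint speeds; "joint_torque": joint torques, N m; "tool_pos": TCP position; "orientation": TCP orientation; "force": force on the tool from outside, world axes, zero at the start; "wrist_torque": the same for the moment, N m; "opening": finger opening in m.
Only numpy, scipy, OpenCV 4.12 (cv2) and the standard library are available. Lean on these libraries where they do the work, as an engineer would, in place of code of your own. Each camera call takes 0.05 s, during which the arm holds its last target.

## Working session

There is one attempt and no reset: what is moved stays moved. The work goes in short steps, Python scripts to look and compute and a tool call to move; the robot and the scene stay as the last step left them, time stands still between calls to the robot, and variables do not carry over. Pictures are saved under pics/ and viewed, and the job is handed in when it is done.

Besides the shell and the picture viewer there is one more tool, called after "Call:" as name([rows], argument=value, ...), one row to a line, values as JSON. drive_tool: Moves the arm, as the interface text tells. Its arguments: {"type":"object","properties":{"plan":{"type":"array"},"newtons":{"type":"number"}},"required":["plan"]}

```bash
ls; mkdir -p pics; python3 - <<'E'
from plant import *
import cv2,pickle
s=read_state();print(s)
for n in ("scene","top"):
    c=read_camera(n);cv2.imwrite(f"pics/{n}0.png",cv2.resize(c["pixels"][:,:,::-1],(800,600),interpolation=cv2.INTER_CUBIC))
    print(n,c["K"],c["xyz"],c["attitude"],c.keys())
    pickle.dump(c,open(f"{n}0.pkl","wb"))
print(grasp_offset)
E
```

```text
pics
{'t': 0.0, 'q': array([ 1.11359582e+00,  1.31193577e-01,  1.48926300e+00,  1.99659393e-07,
        1.52299046e+00, -8.54160479e-02]), 'dq': array([ 0.00088483,  0.00020605,  0.00014677, -0.00083574, -0.00059793,
        0.00139804]), 'joint_torque': array([ 1.74198076e-04, -5.59883881e+01, -4.91728556e+01,  7.68970465e-02,
        3.64109071e-02, -2.18745627e-04]), 'tool_pos': array([0.21770505, 0.55850448, 0.21757703]), 'orientation': array([-5.80547938e-01, -3.08697865e+00,  2.80578018e-03]), 'force': array([-0.31022203,  0.04740086, -0.18626592]), 'wrist_torque': array([-0.00079862,  0.00915136, -0.0101568 ]), 'opening': 0.09290983218236122}
scene [[538.2332461    0.         288.03769834]
 [  0.         538.2332461  218.78963435]
 [  0.           0.           1.        ]] [ 1.10752194 -0.77548805  1.13940347] [0.72898167 0.20633143 0.55772269] dict_keys(['pixels', 'K', 'xyz', 'attitude', 'shot'])
top [[496.63536152   0.         279.80590585]
 [  0.         496.63536152 205.37473874]
 [  0.           0.           1.        ]] [0.42758025 0.03074812 1.74151163] [ 0.07780601 -0.09112078 -1.56640471] dict_keys(['pixels', 'K', 'xyz', 'attitude', 'shot'])
0.0188
```

View pics/scene0.png

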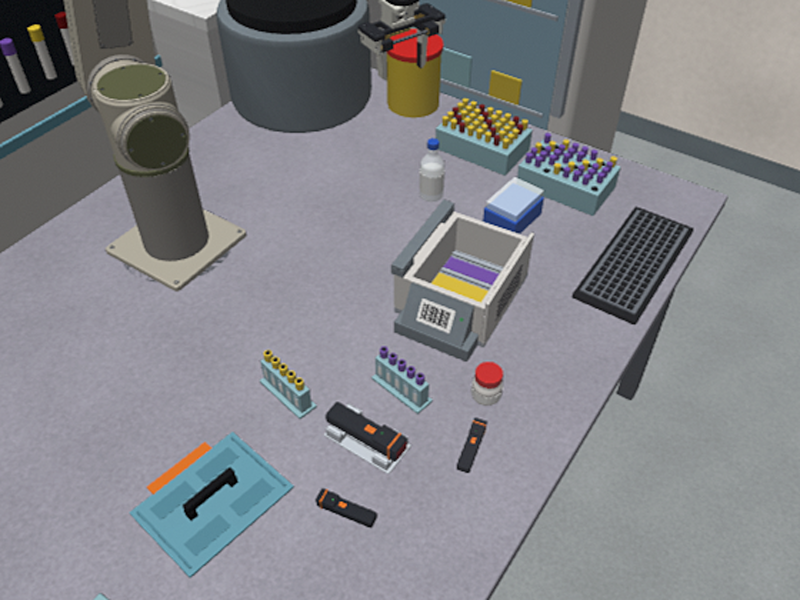

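View pics/top0.png

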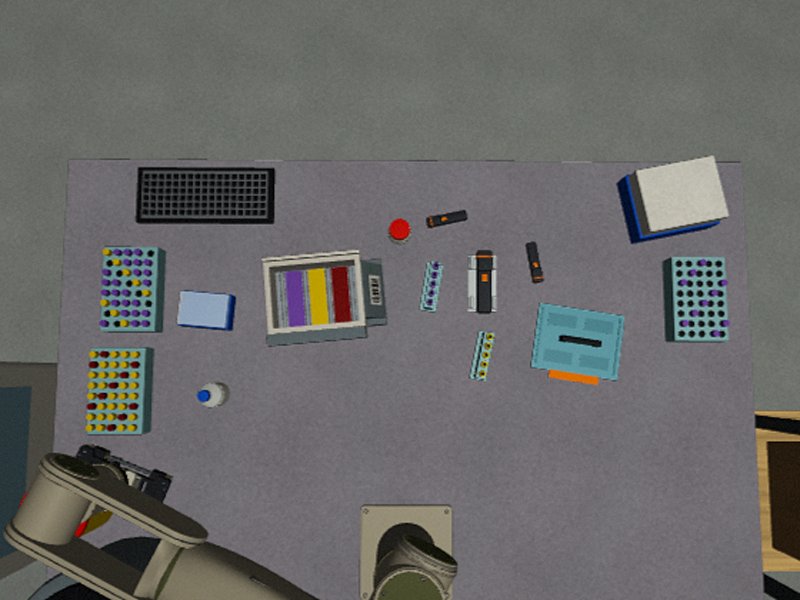

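```bash
cat > h.py <<'E'
import numpy as np,cv2,pickle
from scipy.spatial.transform import Rotation as R
from scipy.optimize import minimize
def box(x0,x1,y0,y1,z0,z1):
    return np.array([[x,y,z] for x in(x0,x1) for y in(y0,y1) for z in(z0,z1)])/1000.
M={
'bay':[box(-101,-72,-112,112,0,106),box(72,84,-112,112,0,106),box(84,101,-112,112,0,106),box(-101,101,-112,-100,0,106),box(-101,101,100,112,0,106),box(-112,-86,-112,112,122,130),box(84,92,-112,112,106,122)],
'rack':[box(-59,59,-20,20,0,8),box(-56,56,-12,12,8,60)]+[box(x-8,x+8,-8,8,60,82) for x in(-44,-22,0,22,44)],
'cover':[box(-80,80,-106,106,0,6),box(-98,-80,-60,60,0,6),box(-7,7,-48,48,24,42)],
'scanner':[box(-75,75,-18,18,0,26),box(25,75,-18,18,26,36)],
'cradle':[box(-70,70,-35,35,0,8),box(-64,-34,-35,35,0,28),box(34,64,-35,35,0,28)],
}
def proj(c,P):
    Rc=R.from_rotvec(c["attitude"]).as_matrix()
    p=(np.atleast_2d(P)-c["xyz"])@Rc
    K=c["K"]
    return np.stack([K[0,0]*p[:,0]/-p[:,2]+K[0,2],K[1,1]*-p[:,1]/-p[:,2]+K[1,2]],1)
def ray(c,uv):
    K=c["K"];d=np.array([(uv[0]-K[0,2])/K[0,0],-(uv[1]-K[1,2])/K[1,1],-1.])
    return R.from_rotvec(c["attitude"]).as_matrix()@d
def onz(c,uv,z):
    d=ray(c,uv);return c["xyz"]+d*(z-c["xyz"][2])/d[2]
S=4
def sil(c,boxes,T,t):
    m=np.zeros((420*S,560*S),np.uint8)
    for b in boxes:
        q=proj(c,b@T.T+t)
        h=cv2.convexHull((((q+0.5)*S)-.5).astype(np.float32))
        cv2.fillConvexPoly(m,np.round(h).astype(np.int32),1)
    return m
def up(mask): return cv2.resize(mask.astype(np.uint8)*255,(560*S,420*S),interpolation=cv2.INTER_LINEAR)>127
def fit(views,boxes,x0,z=0.,w=(.01,.01,.1)):
    ups=[(c,up(m)) for c,m in views]
    def f(p):
        T=R.from_euler('z',p[2]).as_matrix();s=0
        for c,m in ups:
            a=sil(c,boxes,T,np.array([p[0],p[1],z]))>0
            s+=1-(a&m).sum()/max(1,(a|m).sum())
        return s
    best=None
    for sc in(1,.3):
        x=np.array(x0 if best is None else best.x,float)
        sim=np.vstack([x]+[x+np.eye(3)[i]*w[i]*sc for i in range(3)])
        best=minimize(f,x,method='Nelder-Mead',options=dict(initial_simplex=sim,xatol=2e-4,fatol=1e-5,maxiter=120))
    return best.x,best.fun
def snap(tag=None,names=("scene","top")):
    from plant import read_camera
    o={}
    for n in names:
        c=read_camera(n);o[n]=c
        if tag: cv2.imwrite(f"pics/{n}{tag}.png",cv2.resize(c["pixels"][:,:,::-1],(800,600),interpolation=cv2.INTER_CUBIC))
    return o
E
python3 - <<'E'
from h import *
from plant import *
o=snap()
res={}
for l in['bay','rack_yellow','rack_purple','rack_red','cover','scanner','cradle','gel_bottle','specimen_pot','tip_box','label','lane_yellow','lane_purple','lane_red']:
    for n in o:
        print(l,n,[(round(d['p'],2),np.round(d['at'],3).tolist()) for d in search_frame(o[n],l)])
        res[l,n]=[(d['p'],d['mask']) for d in masks_of(o[n],l)]
        print('   ',[(round(p,2),int(m.sum()),np.round(np.argwhere(m).mean(0)[::-1]).tolist()) for p,m in res[l,n]])
pickle.dump((o,res),open('r0.pkl','wb'))
E
```

```text
bay scene [(0.75, [0.603, 0.16, 0.078])]
    [(0.69, 6657, [320.0, 196.0]), (0.52, 606, [302.0, 121.0])]
bay top [(0.96, [0.602, 0.189, 0.1])]
    [(0.94, 3552, [227.0, 208.0]), (0.47, 1005, [144.0, 217.0])]
rack_yellow scene [(0.73, [0.476, -0.196, 0.052])]
    [(0.67, 871, [200.0, 270.0])]
rack_yellow top [(0.93, [0.466, -0.176, 0.058]), (0.34, [0.612, 0.163, 0.014])]
    [(0.57, 322, [149.0, 276.0])]
rack_purple scene [(0.79, [0.642, -0.072, 0.049])]
    [(0.56, 980, [281.0, 266.0])]
rack_purple top [(0.93, [0.628, -0.058, 0.062])]
    [(0.92, 374, [301.0, 201.0])]
rack_red scene []
    [(0.34, 288, [322.0, 201.0])]
rack_red top []
    [(0.59, 445, [206.0, 209.0])]
cover scene []
    [(0.84, 6168, [146.0, 350.0])]
cover top [(0.97, [0.492, -0.417, 0.007])]
    [(0.73, 2961, [404.0, 240.0])]
scanner scene [(0.91, [0.803, -0.1, 0.016]), (0.84, [0.696, -0.316, 0.02]), (0.73, [0.654, -0.197, 0.045])]
    [(0.94, 416, [330.0, 311.0]), (0.71, 1003, [258.0, 302.0]), (0.56, 531, [242.0, 355.0]), (0.15, 6710, [319.0, 196.0])]
scanner top [(0.78, [0.801, -0.099, 0.022]), (0.6, [0.637, -0.18
[... 969 characters left out ...]
.0]), (0.17, 6187, [146.0, 350.0])]
label top [(0.69, [0.602, 0.192, 0.098]), (0.67, [0.601, 0.27, 0.014])]
    [(0.62, 3769, [227.0, 208.0])]
lane_yellow scene [(0.65, [0.592, 0.218, 0.016])]
    [(0.75, 307, [322.0, 200.0])]
lane_yellow top [(0.65, [0.61, 0.215, 0.014])]
    [(0.92, 479, [222.0, 207.0]), (0.59, 3592, [226.0, 208.0])]
lane_purple scene [(0.54, [0.589, 0.27, 0.015]), (0.27, [0.602, 0.161, 0.073])]
    [(0.62, 313, [330.0, 189.0])]
lane_purple top [(0.65, [0.602, 0.271, 0.015]), (0.62, [0.604, 0.195, 0.098])]
    [(0.93, 483, [206.0, 209.0]), (0.71, 381, [337.0, 249.0])]
lane_red scene [(0.68, [0.656, -0.197, 0.044])]
    []
lane_red top [(0.62, [0.611, 0.159, 0.014])]
    []
```

```bash
cat > f0.py <<'E'
from h import *
o,res=pickle.load(open('r0.pkl','rb'))
def near(n,uv,amin=0,amax=1e9):
    best=None
    for (l,nn),L in res.items():
        if nn!=n: continue
        for p,m in L:
            a=np.argwhere(m).mean(0)[::-1]
            if np.hypot(*(a-uv))<6 and amin<m.sum()<amax and (best is None or p>best[0]): best=(p,m)
    return best[1]
chin=np.array([[x,y,z] for x in(-80,80) for y,z in((-112,0),(-162,0),(-162,34),(-122,106),(-112,106))])/1000
M['bayf']=[box(-101,101,-112,112,0,106)]+M['bay']+[chin]
jobs=dict(
bay=('bayf',(320,196),(227,208),(0.602,0.21,-.1),0),
rack_yellow=('rack',(200,270),(337,249),(.47,-.18,0),0),
rack_purple=('rack',(281,266),(301,201),(.63,-.06,0),0),
cover=('cover',(146,350),(404,240),(.49,-.417,0),0),
scanner=('scanner',(258,302),(338,197),(.64,-.18,0),.018))
out={}
for k,(m,a,b,x0,z) in jobs.items():
    v=[(o['scene'],near('scene',a)),(o['top'],near('top',b))]
    for nm,vv in(('both',v),('s',v[:1]),('t',v[1:])):
        x,f=fit(vv,M[m],x0,z); print(k,nm,np.round(x,4),round(f,3))
        if nm=='both': out[k]=x
pickle.dump(out,open('fit0.pkl','wb'))
for n in o:
    im=cv2.resize(o[n]["pixels"][:,:,::-1],None,fx=4,fy=4,interpolation=cv2.INTER_CUBIC)
    for k,(m,a,b,x0,z) in jobs.items():
        x=out[k];T=R.from_euler('z',x[2]).as_matrix()
        for bx in M[m]:
            q=((proj(o[n],bx@T.T+[x[0],x[1],z])+.5)*4-.5).astype(int)
            if len(bx)==8:
                for i in range(8):
                    for j in(1,2,4):
                        if not i&j: cv2.line(im,tuple(q[i].tolist()),tuple(q[i|j].tolist()),(0,255,0),1)
    cv2.imwrite(f'big_{n}.png',im)
E
python3 f0.py
python3 - <<'E'
import cv2
a=cv2.imread('big_top.png');b=cv2.imread('big_scene.png')
cv2.imwrite('pics/t_bay.png',a[660:1000,700:1100][:,:]);
cv2.imwrite('pics/t_r.png',a[640:1100,1120:1800])
cv2.imwrite('pics/s_bay.png',b[540:1020,1080:1560])
cv2.imwrite('pics/s_r.png',cv2.resize(b[940:1660,340:1300],(800,600)))
E
```

```text
bay both [0.5993 0.218  0.1048] 0.459
bay s [0.5957 0.2196 0.1218] 0.143
bay t [0.6017 0.2175 0.0909] 0.31
rack_yellow both [ 0.4634 -0.1826 -0.2411] 0.206
rack_yellow s [ 0.4621 -0.182  -0.2675] 0.108
rack_yellow t [ 0.4634 -0.1822 -0.2153] 0.081
rack_purple both [ 0.6309 -0.0593 -0.1817] 0.189
rack_purple s [ 0.6298 -0.0585 -0.1879] 0.097
rack_purple t [ 0.6305 -0.0596 -0.1725] 0.085
cover both [ 0.4986 -0.4183 -0.1564] 0.046
cover s [ 0.4983 -0.4182 -0.1615] 0.019
cover t [ 0.499  -0.4187 -0.1427] 0.025
scanner both [ 0.6388 -0.183  -0.0452] 1.077
scanner s [ 0.6387 -0.1832 -0.0328] 0.12
scanner t [ 0.638  -0.1498 -0.0468] 0.659
```

View pics/t_bay.png

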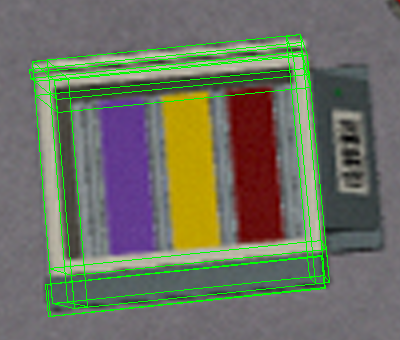

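View pics/t_r.png

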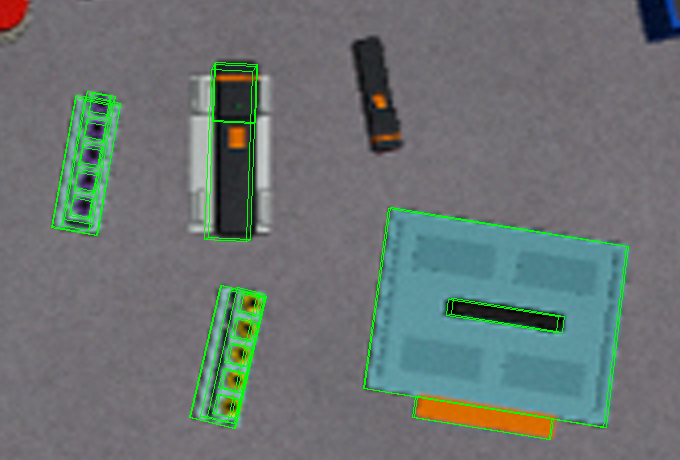

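View pics/s_bay.png

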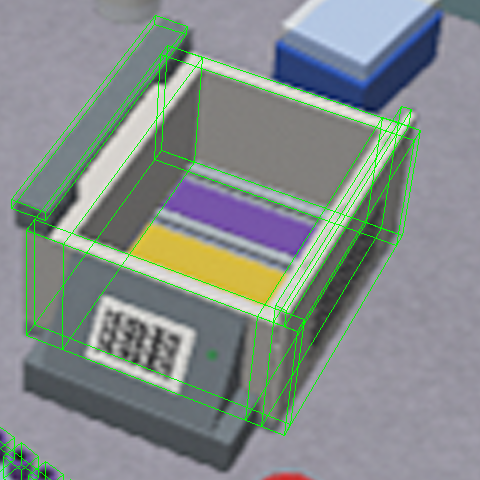

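View pics/s_r.png

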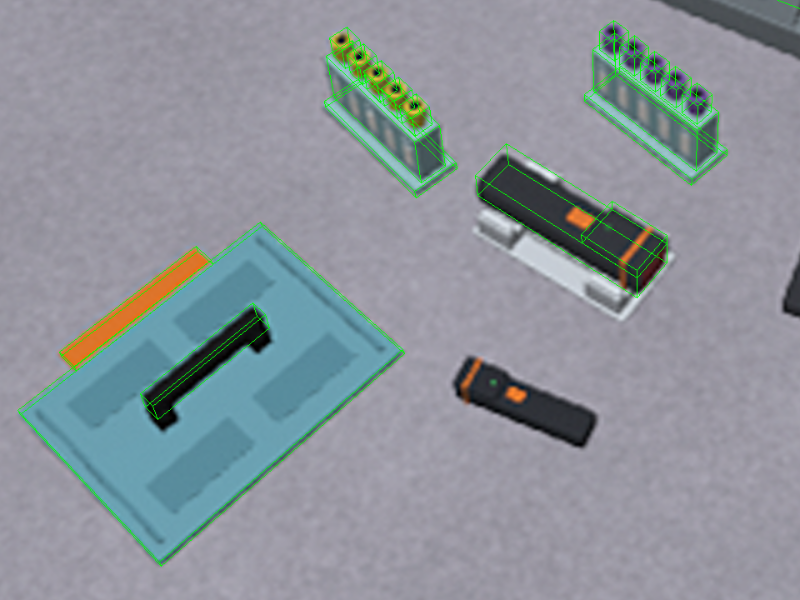

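```bash
cat > lanes.py <<'E'
from h import *
o,res=pickle.load(open('r0.pkl','rb'));out=pickle.load(open('fit0.pkl','rb'))
x=out['bay']
for n in o:
    hsv=cv2.cvtColor(o[n]['pixels'],cv2.COLOR_RGB2HSV)
    for nm,(lo,hi),y in(('purple',(118,150),56),('yellow',(20,32),0),('red',(-1,6),-56)):
        m=((hsv[...,0]>=lo)&(hsv[...,0]<=hi)|((nm=='red')&(hsv[...,0]>172)))&(hsv[...,1]>110)
        q=proj(o[n],np.array([x[0],x[1],.014])+R.from_euler('z',x[2]).apply(np.array([0,y/1000,0])))[0]
        k=np.zeros(m.shape,np.uint8);cv2.circle(k,tuple(np.round(q).astype(int).tolist()),40,1,-1)
        nc,lab=cv2.connectedComponents((m&(k>0)).astype(np.uint8))
        if nc<2: print(n,nm,'none');continue
        l=max(range(1,nc),key=lambda i:(lab==i).sum())
        pts=np.array([onz(o[n],p[::-1],.014)[:2] for p in np.argwhere(lab==l)]).astype(np.float32)
        r=cv2.minAreaRect(pts*1000);
        c=pts.mean(0);d=np.linalg.svd(pts-c,full_matrices=False)[2][0];d*=np.sign(d[0])
        print(n,nm,len(pts),'mean',np.round(c,4),'yaw',round(float(np.arctan2(d[1],d[0])),4),'rect',np.round(r[0],1),np.round(r[1],1),round(np.radians(r[2]),3))
        L=R.from_euler('z',x[2]).apply(np.array([0,y/1000,.0]))+[x[0],x[1],0];print('   model',np.round(L,4))
E
python3 lanes.py
```

```text
scene purple 278 mean [0.5826 0.2744] yaw 0.09 rect [581.8 274.5] [109.7  32.9] 0.095
   model [0.5935 0.2737 0.    ]
scene yellow 337 mean [0.5877 0.2188] yaw 0.091 rect [586.9 219. ] [112.6  37.2] 0.092
   model [0.5993 0.218  0.    ]
scene red none
top purple 410 mean [0.6026 0.2734] yaw 0.0962 rect [602.3 273.2] [134.3  37.2] 0.095
   model [0.5935 0.2737 0.    ]
top yellow 465 mean [0.6066 0.2176] yaw 0.0935 rect [607.2 217.1] [137.5  42.4] 0.087
   model [0.5993 0.218  0.    ]
top red 428 mean [0.6121 0.1612] yaw 0.0963 rect [612.5 161.5] [135.6  39.3] 0.092
   model [0.6052 0.1623 0.    ]
```

```bash
cat >> h.py <<'E'
def tool():
    from plant import read_state
    s=read_state();return s,np.array(s['tool_pos']),R.from_rotvec(s['orientation'])
def go(p,yaw,tilt=0.):
    """p world TCP target, yaw deg of tool x, tilt: rot (deg) about world axis later"""
    s,t,Rt=tool()
    x=np.array([np.cos(np.radians(yaw)),np.sin(np.radians(yaw)),0]);z=np.array([0,0,-1.]);y=np.cross(z,x)
    Rg=R.from_matrix(np.stack([x,y,z],1))
    d=Rt.inv().apply(np.array(p)-t)*100
    dr=np.degrees((Rt.inv()*Rg).as_rotvec())
    print('t',round(s['t'],2),'now',np.round(t,4),'q',np.round(s['q'],2),'F',np.round(s['force'],1),'open',round(s['opening'],4))
    print('lin(tool, now) cm',np.round(d,2),'ang deg',np.round(dr,2),'lin after turn',np.round(Rg.inv().apply(np.array(p)-t)*100,2))
E
python3 - <<'E'
from h import *
go([.631,-.06,.2176],180-10.5)
E
```

```text
t 3.0 now [0.218  0.559  0.2187] q [ 1.11  0.13  1.49 -0.    1.52 -0.09] F [0.  0.3 0.2] open 0.0931
lin(tool, now) cm [-60.97 -42.67   0.11] ang deg [  0.    0.  -10.8] lin after turn [-51.89 -53.34   0.11]
```

Call:
drive_tool([
  {"claw":0.2,"linear":[0,0,0],"angular":[0,0,-5.4]},
  {"claw":0.2,"linear":[0,0,0],"angular":[0,0,-5.4]},
  {"claw":0.2,"linear":[-4,-4.1,0],"angular":[0,0,0]},
  {"claw":0.2,"linear":[-4,-4.1,0],"angular":[0,0,0]},
  {"claw":0.2,"linear":[-4,-4.1,0],"angular":[0,0,0]},
  {"claw":0.2,"linear":[-4,-4.1,0],"angular":[0,0,0]},
  {"claw":0.2,"linear":[-4,-4.1,0],"angular":[0,0,0]},
  {"claw":0.2,"linear":[-4,-4.1,0],"angular":[0,0,0]},
  {"claw":0.2,"linear":[-4,-4.1,0],"angular":[0,0,0]},
  {"claw":0.2,"linear":[-4,-4.1,0],"angular":[0,0,0]},
  {"claw":0.2,"linear":[-4,-4.1,0],"angular":[0,0,0]},
  {"claw":0.2,"linear":[-4,-4.1,0],"angular":[0,0,0]},
], newtons=15)

```text
t: 4.5
tool_pos: [0.5374, 0.0812, 0.2189]
orientation: [0.288, 3.128, 0.0]
force: [-0.5, 1.2, -0.2]
opening: 0.0742
```

```bash
python3 - <<'E'
from h import *
go([.631,-.06,.2],180-10.5)
E
```

```text
t 4.5 now [0.5374 0.0812 0.2189] q [ 0.06 -0.02  1.65  0.    1.52 -1.33] F [-0.5  1.2 -0.2] open 0.0742
lin(tool, now) cm [-11.77 -12.18   1.9 ] ang deg [ 0.02  0.04 -0.01] lin after turn [-11.77 -12.18   1.89]
```

Call:
drive_tool([
  {"claw":0.3,"linear":[-3.9,-4.1,0],"angular":[0,0,0]},
  {"claw":0.3,"linear":[-3.9,-4.1,0],"angular":[0,0,0]},
  {"claw":0.3,"linear":[-3.9,-4,0],"angular":[0,0,0]},
  {"claw":0.3,"linear":[0,0,0],"angular":[0,0,0]},
  {"claw":0.3,"linear":[0,0,0],"angular":[0,0,0]},
])

```text
t: 5.12
tool_pos: [0.6291, -0.0581, 0.2183]
orientation: [-0.288, -3.128, -0.001]
force: [0.3, 0.6, -0.5]
opening: 0.0653
```

```bash
python3 - <<'E'
from h import *
go([.631,-.0595,.028],180-10.3)
E
```

```text
t 5.12 now [ 0.6291 -0.0581  0.2183] q [-0.17  0.22  1.39  0.    1.53 -1.56] F [ 0.3  0.6 -0.5] open 0.0653
lin(tool, now) cm [-0.23 -0.11 19.03] ang deg [ 0.02 -0.05 -0.23] lin after turn [-0.21 -0.1  19.03]
```

Call:
drive_tool([
  {"claw":0.3,"linear":[-0.2,-0.1,4],"angular":[0,0,0]},
  {"claw":0.3,"linear":[0,0,4],"angular":[0,0,0]},
  {"claw":0.3,"linear":[0,0,4],"angular":[0,0,0]},
  {"claw":0.3,"linear":[0,0,3],"angular":[0,0,0]},
  {"claw":0.3,"linear":[0,0,2],"angular":[0,0,0]},
  {"claw":0.3,"linear":[0,0,2],"angular":[0,0,0]},
  {"claw":0.3,"linear":[0,0,0],"angular":[0,0,0]},
  {"claw":0.9,"linear":[0,0,0],"angular":[0,0,0]},
  {"claw":0.9,"linear":[0,0,0],"angular":[0,0,0]},
  {"claw":0.9,"linear":[0,0,0],"angular":[0,0,0]},
  {"claw":0.9,"linear":[0,0,0],"angular":[0,0,0]},
  {"claw":0.9,"linear":[0,0,0],"angular":[0,0,0]},
])

```text
t: 6.62
tool_pos: [0.6312, -0.0599, 0.0289]
orientation: [0.288, 3.128, -0.0]
force: [-0.5, -0.9, 2.0]
opening: 0.0238
```

```bash
python3 - <<'E'
from h import *
go([.631,-.0595,.028],180-10.3)
snap('1')
E
```

```text
t 6.62 now [ 0.6312 -0.0599  0.0289] q [-0.18  0.38  1.56 -0.    1.21 -1.56] F [-0.5 -0.9  2. ] open 0.0238
lin(tool, now) cm [0.03 0.03 0.09] ang deg [-0.01  0.02 -0.21] lin after turn [0.03 0.03 0.09]
```

View pics/scene1.png

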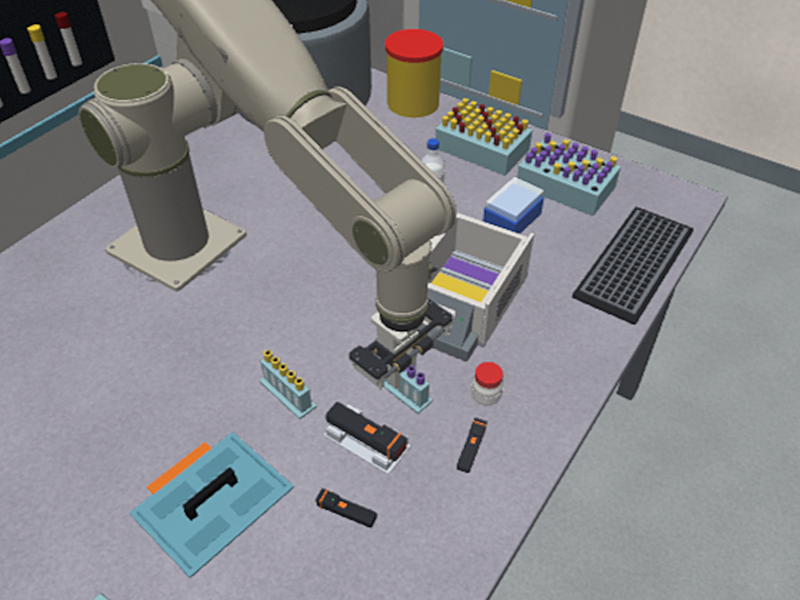

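Call:
drive_tool([
  {"claw":0.9,"linear":[0,0,-2],"angular":[0,0,0]},
  {"claw":0.9,"linear":[0,0,-5],"angular":[0,0,0]},
  {"claw":0.9,"linear":[0,0,-6],"angular":[0,0,0]},
  {"claw":0.9,"linear":[0,0,-4],"angular":[0,0,0]},
  {"claw":0.9,"linear":[0,0,0],"angular":[0,0,-5]},
  {"claw":0.9,"linear":[0,0,0],"angular":[0,0,-5.5]},
  {"claw":0.9,"linear":[0,0,0],"angular":[0,0,-5.5]},
  {"claw":0.9,"linear":[0,0,0],"angular":[0,0,0]},
], newtons=25)

```text
t: 7.72
tool_pos: [0.6312, -0.0596, 0.1997]
orientation: [-0.15, 3.137, -0.0]
force: [-0.2, 0.8, -1.4]
opening: 0.0241
```

```bash
python3 - <<'E'
from h import *
go([.596,.274,.2],185.4)
E
```

```text
t 7.72 now [ 0.6312 -0.0596  0.1997] q [-0.17  0.23  1.41  0.    1.5  -1.84] F [-0.2  0.8 -1.4] open 0.0241
lin(tool, now) cm [ 3.200e-01  3.354e+01 -3.000e-02] ang deg [-0.01  0.04  0.07] lin after turn [ 3.600e-01  3.354e+01 -3.000e-02]
```

Call:
drive_tool([
  {"claw":0.9,"linear":[0,3,0],"angular":[0,0,0]},
  {"claw":0.9,"linear":[0,5,0],"angular":[0,0,0]},
  {"claw":0.9,"linear":[0,5,0],"angular":[0,0,0]},
  {"claw":0.9,"linear":[0,5,0],"angular":[0,0,0]},
  {"claw":0.9,"linear":[0.1,5,0],"angular":[0,0,0]},
  {"claw":0.9,"linear":[0.1,5,0],"angular":[0,0,0]},
  {"claw":0.9,"linear":[0.1,3.5,0],"angular":[0,0,0]},
  {"claw":0.9,"linear":[0,2,0],"angular":[0,0,0]},
  {"claw":0.9,"linear":[0,0,0],"angular":[0,0,0]},
  {"claw":0.9,"linear":[0,0,0],"angular":[0,0,0]},
])

```text
t: 8.98
tool_pos: [0.5964, 0.2723, 0.1987]
orientation: [-0.149, 3.138, -0.001]
force: [-0.6, -0.0, -2.1]
opening: 0.0236
```

```bash
python3 - <<'E'
from h import *
go([.596,.274,.043],185.4)
o=snap()
for n in o:
    im=cv2.resize(o[n]['pixels'][:,:,::-1],None,fx=4,fy=4,interpolation=cv2.INTER_CUBIC)
    q=proj(o[n],[[.6,.22,.1]])[0]*4;u,v=q.astype(int)
    cv2.imwrite(f'pics/{n}2.png',im[max(0,v-300):v+300,max(0,u-400):u+400])
E
```

```text
t 8.97 now [0.5964 0.2723 0.1987] q [ 0.35  0.29  1.34 -0.    1.51 -1.31] F [-0.6 -0.  -2.1] open 0.0236
lin(tool, now) cm [ 0.03  0.18 15.57] ang deg [-0.03  0.    0.02] lin after turn [ 0.02  0.17 15.57]
```

View pics/scene2.png

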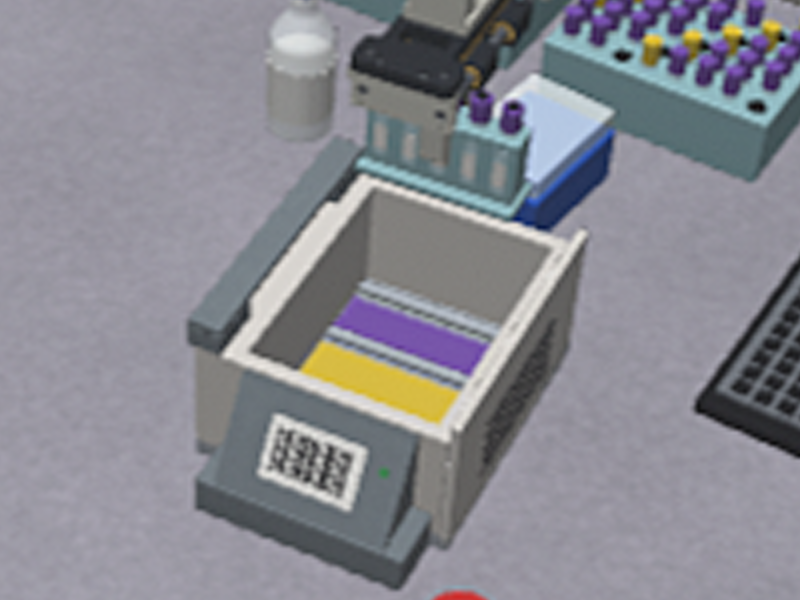

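View pics/top2.png

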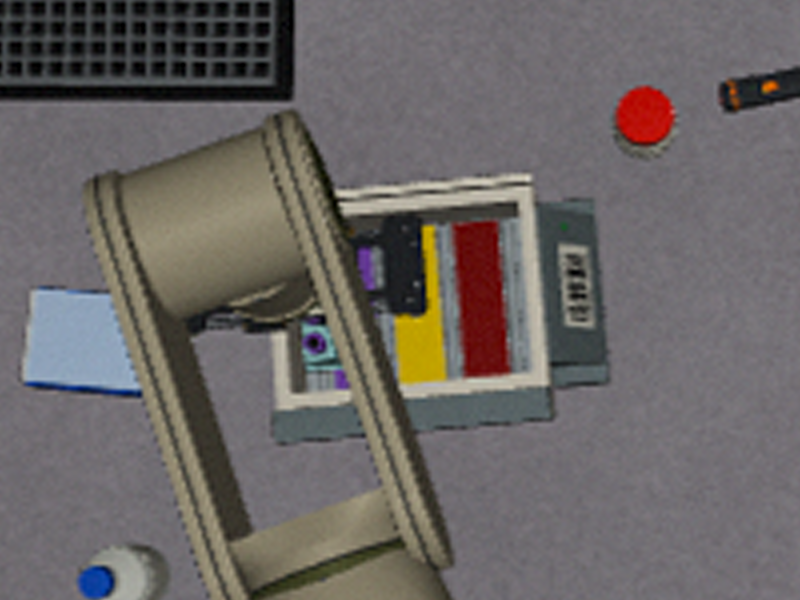

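Call:
drive_tool([
  {"claw":0.9,"linear":[0,0.17,3],"angular":[0,0,0]},
  {"claw":0.9,"linear":[0,0,4],"angular":[0,0,0]},
  {"claw":0.9,"linear":[0,0,4],"angular":[0,0,0]},
  {"claw":0.9,"linear":[0,0,2],"angular":[0,0,0]},
  {"claw":0.9,"linear":[0,0,0.5],"angular":[0,0,0]},
  {"claw":0.9,"linear":[0,0,0.5],"angular":[0,0,0]},
  {"claw":0.9,"linear":[0,0,0.5],"angular":[0,0,0]},
  {"claw":0.9,"linear":[0,0,0.4],"angular":[0,0,0]},
  {"claw":0.9,"linear":[0,0,0],"angular":[0,0,0]},
])

```text
t: 10.2
tool_pos: [0.5964, 0.2751, 0.0501]
orientation: [-0.15, 3.137, -0.0]
force: [0.5, -0.9, -1.4]
opening: 0.0239
```

```bash
python3 - <<'E'
from h import *
go([.596,.274,.043],185.4)
E
```

```text
t 10.2 now [0.5964 0.2751 0.0501] q [ 0.35  0.41  1.47 -0.    1.26 -1.31] F [ 0.5 -0.9 -1.4] open 0.0239
lin(tool, now) cm [ 0.06 -0.11  0.71] ang deg [-0.01  0.07  0.09] lin after turn [ 0.05 -0.11  0.71]
```

Call:
drive_tool([
  {"claw":0.9,"linear":[0,-0.06,0.3],"angular":[0,0,0]},
  {"claw":0.9,"linear":[0,0,0.3],"angular":[0,0,0]},
  {"claw":0.9,"linear":[0,0,0.1],"angular":[0,0,0]},
  {"claw":0.9,"linear":[0,0,0],"angular":[0,0,0]},
])

```text
t: 10.7
tool_pos: [0.5959, 0.2743, 0.0429]
orientation: [0.151, -3.138, 0.001]
force: [-2.0, -3.1, 4.2]
opening: 0.0234
```

```bash
python3 - <<'E'
from h import *
go([.596,.274,.043],185.4)
E
```

```text
t 10.7 now [0.5959 0.2743 0.0429] q [ 0.35  0.42  1.48 -0.    1.25 -1.31] F [-2.  -3.1  4.2] open 0.0234
lin(tool, now) cm [-0.01 -0.04 -0.01] ang deg [-0.02 -0.02  0.09] lin after turn [-0.01 -0.04 -0.01]
```

Call:
drive_tool([
  {"claw":0.6,"linear":[0,0,0],"angular":[0,0,0]},
  {"claw":0.6,"linear":[0,0,0],"angular":[0,0,0]},
  {"claw":0.6,"linear":[0,0,-1],"angular":[0,0,0]},
  {"claw":0.6,"linear":[0,0,-3],"angular":[0,0,0]},
  {"claw":0.6,"linear":[0,0,-5],"angular":[0,0,0]},
  {"claw":0.5,"linear":[0,0,-6],"angular":[0,0,0]},
  {"claw":0.4,"linear":[0,-6,0],"angular":[0,0,0]},
  {"claw":0.3,"linear":[0,-6,0],"angular":[0,0,0]},
  {"claw":0.3,"linear":[0,-6,0],"angular":[0,0,0]},
  {"claw":0.3,"linear":[0,-6,0],"angular":[0,0,0]},
  {"claw":0.3,"linear":[0,-6,0],"angular":[0,0,0]},
  {"claw":0.3,"linear":[0,0,0],"angular":[0,0,0]},
])

```text
t: 12.2
tool_pos: [0.6249, -0.0284, 0.1934]
orientation: [-0.142, 3.137, -0.002]
force: [0.4, 1.1, -0.3]
opening: 0.0656
```

```bash
python3 - <<'E'
from h import *
go([.4634,-.1826,.2],180-13.8)
o=snap()
pickle.dump(o,open('o3.pkl','wb'))
for n in o:
    im=cv2.resize(o[n]['pixels'][:,:,::-1],None,fx=4,fy=4,interpolation=cv2.INTER_CUBIC)
    q=proj(o[n],[[.6,.22,.1]])[0]*4;u,v=q.astype(int)
    cv2.imwrite(f'pics/{n}3.png',im[max(0,v-300):v+300,max(0,u-400):u+400])
E
```

```text
t 12.2 now [ 0.6249 -0.0284  0.1934] q [-0.13  0.21  1.45 -0.    1.48 -1.79] F [ 0.4  1.1 -0.3] open 0.0656
lin(tool, now) cm [ 17.48 -13.9   -0.66] ang deg [-0.06  0.06 19.  ] lin after turn [ 12.01 -18.83  -0.66]
```

View pics/scene3.png

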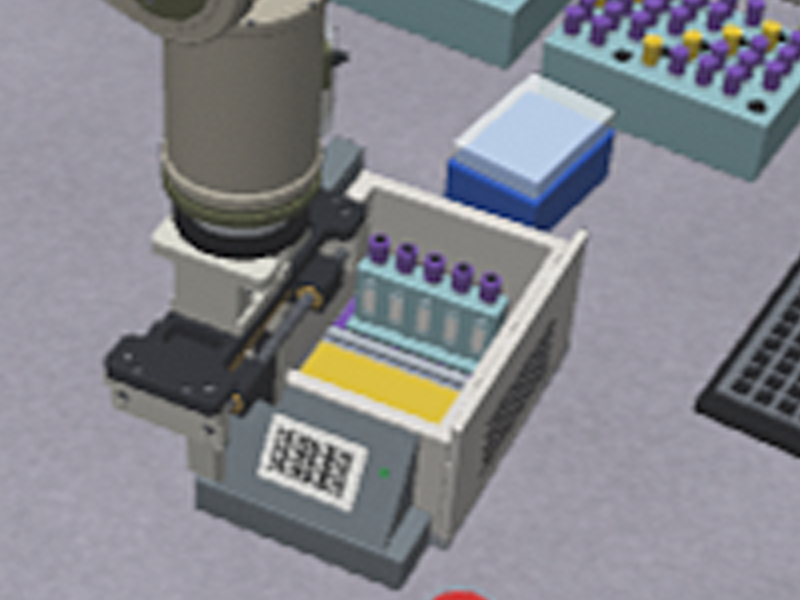

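View pics/top3.png

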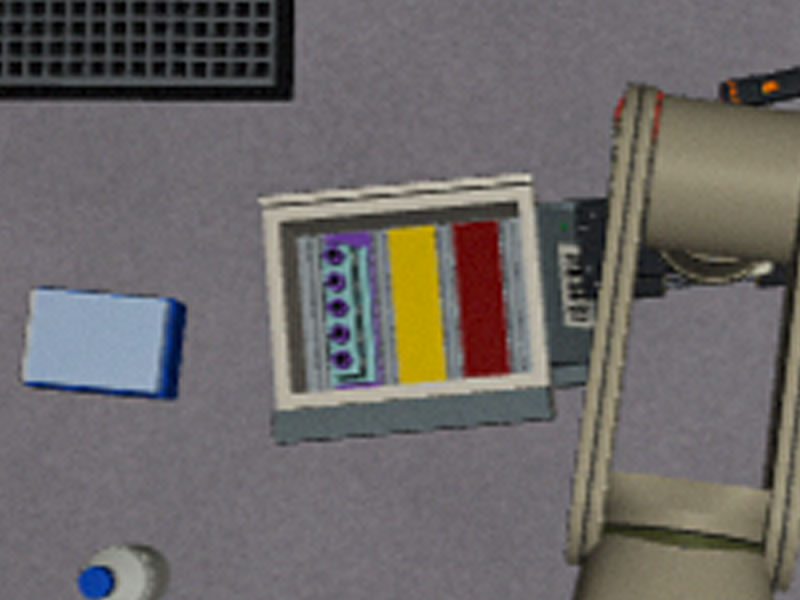

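```bash
python3 - <<'E'
from h import *
from plant import *
o=snap()
def fitit(lab,near,z,x0):
    v=[]
    for n in o:
        L=[(d['p'],d['mask']) for d in masks_of(o[n],lab)]
        q=proj(o[n],[near])[0]
        L=[(p,m) for p,m in L if np.hypot(*(np.argwhere(m).mean(0)[::-1]-q))<15]
        print(lab,n,[(round(p,2),m.sum()) for p,m in L])
        if L: v.append((o[n],L[0][1]))
    for vv in [v]+[[k] for k in v]: 
        x,f=fit(vv,M['rack'],x0,z);print(np.round(x,4),round(f,3))
        b=R.from_euler('z',-.094).apply([x[0]-.601,x[1]-.218,0])*1000;print('  in bay',np.round(b,1))
fitit('rack_purple',[.596,.274,.06],.014,[.596,.274,.094])
fitit('rack_yellow',[.4634,-.1826,.04],0,[.4634,-.1826,-.24])
E
```

```text
rack_purple scene [(0.6, np.int64(891))]
rack_purple top [(0.58, np.int64(435))]
[0.5963 0.2771 0.1143] 0.219
  in bay [ 0.9 59.2  0. ]
[0.5929 0.2783 0.0708] 0.141
  in bay [-2.4 60.7  0. ]
[0.5964 0.2769 0.1128] 0.062
  in bay [ 1.  59.1  0. ]
rack_yellow scene [(0.81, np.int64(858))]
rack_yellow top [(0.96, np.int64(418))]
[ 0.4634 -0.1836 -0.216 ] 0.215
  in bay [-174.7 -386.9    0. ]
[ 0.4623 -0.1813 -0.2566] 0.123
  in bay [-175.6 -384.5    0. ]
[ 0.4636 -0.1835 -0.2003] 0.065
  in bay [-174.5 -386.8    0. ]
```

Call:
drive_tool([
  {"claw":0.3,"linear":[4.4,-3.5,0],"angular":[0,0,0]},
  {"claw":0.3,"linear":[4.4,-3.5,0],"angular":[0,0,0]},
  {"claw":0.3,"linear":[4.4,-3.5,0],"angular":[0,0,0]},
  {"claw":0.3,"linear":[4.3,-3.4,0],"angular":[0,0,0]},
  {"claw":0.3,"linear":[0,0,0],"angular":[0,0,9]},
  {"claw":0.3,"linear":[0,0,0],"angular":[0,0,9]},
  {"claw":0.3,"linear":[0,0,0],"angular":[0,0,0]},
  {"claw":0.3,"linear":[0,0,0],"angular":[0,0,0]},
])

```text
t: 13.6
tool_pos: [0.464, -0.1787, 0.1927]
orientation: [0.335, 3.124, -0.0]
force: [1.3, -0.2, 0.0]
opening: 0.0647
```

```bash
python3 - <<'E'
from h import *
go([.4634,-.183,.028],180-13)
E
```

```text
t 13.6 now [ 0.464  -0.1787  0.1927] q [-0.47 -0.14  1.8   0.    1.48 -1.83] F [ 1.3 -0.2  0. ] open 0.0647
lin(tool, now) cm [-0.03 -0.43 16.47] ang deg [0.   0.01 0.75] lin after turn [-0.04 -0.43 16.47]
```

Call:
drive_tool([
  {"claw":0.3,"linear":[0,-0.4,3],"angular":[0,0,0.7]},
  {"claw":0.3,"linear":[0,0,4],"angular":[0,0,0]},
  {"claw":0.3,"linear":[0,0,4],"angular":[0,0,0]},
  {"claw":0.3,"linear":[0,0,3],"angular":[0,0,0]},
  {"claw":0.3,"linear":[0,0,2.4],"angular":[0,0,0]},
  {"claw":0.3,"linear":[0,0,0],"angular":[0,0,0]},
  {"claw":0.3,"linear":[0,0,0],"angular":[0,0,0]},
  {"claw":0.9,"linear":[0,0,0],"angular":[0,0,0]},
  {"claw":0.9,"linear":[0,0,0],"angular":[0,0,0]},
  {"claw":0.9,"linear":[0,0,0],"angular":[0,0,0]},
  {"claw":0.9,"linear":[0,0,0],"angular":[0,0,0]},
  {"claw":0.9,"linear":[0,0,0],"angular":[0,0,0]},
], newtons=15)

```text
t: 15.1
tool_pos: [0.4629, -0.1832, 0.0287]
orientation: [0.361, 3.121, -0.0]
force: [-1.8, -0.5, 0.6]
opening: 0.0245
```

```bash
python3 - <<'E'
from h import *
go([.4634,-.183,.028],180-13)
E
```

```text
t 15.1 now [ 0.4629 -0.1832  0.0287] q [-0.48  0.04  1.95 -0.    1.15 -1.82] F [-1.8 -0.5  0.6] open 0.0245
lin(tool, now) cm [-0.04  0.03  0.07] ang deg [-0.01  0.   -0.2 ] lin after turn [-0.04  0.03  0.07]
```

Call:
drive_tool([
  {"claw":0.9,"linear":[0,0,-2],"angular":[0,0,0]},
  {"claw":0.9,"linear":[0,0,-5],"angular":[0,0,0]},
  {"claw":0.9,"linear":[0,0,-6],"angular":[0,0,0]},
  {"claw":0.9,"linear":[0,0,-4],"angular":[0,0,0]},
  {"claw":0.9,"linear":[0,0,0],"angular":[0,0,-6]},
  {"claw":0.9,"linear":[0,0,0],"angular":[0,0,-6.3]},
  {"claw":0.9,"linear":[0,0,0],"angular":[0,0,-6.3]},
  {"claw":0.9,"linear":[0,0,0],"angular":[0,0,0]},
], newtons=25)

```text
t: 16.1
tool_pos: [0.4626, -0.1829, 0.1982]
orientation: [0.147, -3.137, -0.001]
force: [0.4, 0.3, -1.9]
opening: 0.0237
```

```bash
python3 - <<'E'
from h import *
go([.601,.2175,.2],185.4)
E
```

```text
t 16.1 now [ 0.4626 -0.1829  0.1982] q [-0.48 -0.14  1.79  0.    1.49 -2.14] F [ 0.4  0.3 -1.9] open 0.0237
lin(tool, now) cm [-17.52  38.57  -0.17] ang deg [ 0.03 -0.04 -0.04] lin after turn [-17.54  38.56  -0.18]
```

Call:
drive_tool([
  {"claw":0.9,"linear":[-1,2.2,0],"angular":[0,0,0]},
  {"claw":0.9,"linear":[-2,4.5,0],"angular":[0,0,0]},
  {"claw":0.9,"linear":[-2,4.5,0],"angular":[0,0,0]},
  {"claw":0.9,"linear":[-2,4.5,0],"angular":[0,0,0]},
  {"claw":0.9,"linear":[-2,4.5,0],"angular":[0,0,0]},
  {"claw":0.9,"linear":[-2,4.5,0],"angular":[0,0,0]},
  {"claw":0.9,"linear":[-2,4.5,0],"angular":[0,0,0]},
  {"claw":0.9,"linear":[-2,4.5,0],"angular":[0,0,0]},
  {"claw":0.9,"linear":[-1.5,3.2,0],"angular":[0,0,0]},
  {"claw":0.9,"linear":[-1,1.6,0],"angular":[0,0,0]},
  {"claw":0.9,"linear":[0,0,0],"angular":[0,0,0]},
  {"claw":0.9,"linear":[0,0,0],"angular":[0,0,0]},
])

```text
t: 17.6
tool_pos: [0.6006, 0.2161, 0.1982]
orientation: [0.146, -3.137, 0.001]
force: [0.1, -0.3, -2.0]
opening: 0.024
```

```bash
python3 - <<'E'
from h import *
go([.601,.2175,.043],185.4)
go([.601,.2175,.043],185.4)
E
```

```text
t 17.6 now [0.6006 0.2161 0.1982] q [ 0.27  0.24  1.4  -0.    1.5  -1.4 ] F [ 0.1 -0.3 -2. ] open 0.024
lin(tool, now) cm [-0.07  0.15 15.52] ang deg [-0.03 -0.06 -0.08] lin after turn [-0.06  0.14 15.52]
t 17.6 now [0.6006 0.2161 0.1982] q [ 0.27  0.24  1.4  -0.    1.5  -1.4 ] F [ 0.1 -0.3 -2. ] open 0.024
lin(tool, now) cm [-0.07  0.15 15.52] ang deg [-0.03 -0.06 -0.08] lin after turn [-0.06  0.14 15.52]
```

Call:
drive_tool([
  {"claw":0.9,"linear":[0,0.08,3],"angular":[0,0,0]},
  {"claw":0.9,"linear":[0,0,4],"angular":[0,0,0]},
  {"claw":0.9,"linear":[0,0,4],"angular":[0,0,0]},
  {"claw":0.9,"linear":[0,0,2],"angular":[0,0,0]},
  {"claw":0.9,"linear":[0,0,0.7],"angular":[0,0,0]},
  {"claw":0.9,"linear":[0,0,0.5],"angular":[0,0,0]},
  {"claw":0.9,"linear":[0,0,0.5],"angular":[0,0,0]},
  {"claw":0.9,"linear":[0,0,0.5],"angular":[0,0,0]},
  {"claw":0.9,"linear":[0,0,0.2],"angular":[0,0,0]},
  {"claw":0.9,"linear":[0,0,0],"angular":[0,0,0]},
])

```text
t: 18.85
tool_pos: [0.6008, 0.2175, 0.0446]
orientation: [0.148, -3.138, 0.0]
force: [0.6, 0.2, -1.0]
opening: 0.024
```

```bash
python3 - <<'E'
from h import *
go([.601,.2175,.043],185.4)
E
```

```text
t 18.85 now [0.6008 0.2175 0.0446] q [ 0.27  0.37  1.53  0.    1.24 -1.4 ] F [ 0.6  0.2 -1. ] open 0.024
lin(tool, now) cm [-0.02 -0.01  0.16] ang deg [-0.   -0.01 -0.  ] lin after turn [-0.02 -0.01  0.16]
```

Down the last 1.6 mm, release narrowly, lift.

Call:
drive_tool([
  {"claw":0.9,"linear":[0,0,0.15],"angular":[0,0,0]},
  {"claw":0.9,"linear":[0,0,0.05],"angular":[0,0,0]},
  {"claw":0.62,"linear":[0,0,0],"angular":[0,0,0]},
  {"claw":0.62,"linear":[0,0,0],"angular":[0,0,0]},
  {"claw":0.62,"linear":[0,0,0],"angular":[0,0,0]},
  {"claw":0.62,"linear":[0,0,-1],"angular":[0,0,0]},
  {"claw":0.62,"linear":[0,0,-3],"angular":[0,0,0]},
  {"claw":0.62,"linear":[0,0,-5],"angular":[0,0,0]},
  {"claw":0.6,"linear":[0,0,-6],"angular":[0,0,0]},
  {"claw":0.5,"linear":[0,-4,-2],"angular":[0,0,0]},
  {"claw":0.5,"linear":[3,-5,0],"angular":[0,0,0]},
  {"claw":0.5,"linear":[3,-5,0],"angular":[0,0,0]},
])

```text
t: 20.35
tool_pos: [0.5541, 0.0712, 0.214]
orientation: [-0.149, 3.136, -0.0]
force: [0.0, -0.4, 0.5]
opening: 0.0465
```

Call:
drive_tool([
  {"claw":0.5,"linear":[3,-5,0],"angular":[0,0,0]},
  {"claw":0.5,"linear":[3,-5,0],"angular":[0,0,0]},
  {"claw":0.5,"linear":[3,-5,0],"angular":[0,0,0]},
  {"claw":0.5,"linear":[0,0,0],"angular":[0,0,10]},
  {"claw":0.5,"linear":[0,0,0],"angular":[0,0,10]},
  {"claw":0.5,"linear":[0,0,0],"angular":[0,0,10]},
  {"claw":0.5,"linear":[0,0,0],"angular":[0,0,10]},
  {"claw":0.5,"linear":[0,0,0],"angular":[0,0,10]},
  {"claw":0.5,"linear":[0,0,0],"angular":[0,0,10]},
  {"claw":0.5,"linear":[0,0,0],"angular":[0,0,10]},
  {"claw":0.5,"linear":[0,0,0],"angular":[0,0,10]},
  {"claw":0.5,"linear":[0,0,0],"angular":[0,0,10]},
])

```text
t: 21.85
tool_pos: [0.4789, -0.0854, 0.2136]
orientation: [2.12, 2.317, 0.001]
force: [-0.2, -0.0, -0.2]
opening: 0.0465
```

```bash
cat > chk.py <<'E'
import sys
from h import *
from plant import *
tag=sys.argv[1]
o=snap(tag)
for n in o:
    im=cv2.resize(o[n]['pixels'][:,:,::-1],None,fx=4,fy=4,interpolation=cv2.INTER_CUBIC)
    q=proj(o[n],[[.6,.22,.1]])[0]*4;u,v=q.astype(int)
    cv2.imwrite(f'pics/{n}{tag}b.png',im[max(0,v-250):v+250,max(0,u-350):u+350])
def fitit(lab,model,near,z,x0):
    v=[]
    for n in o:
        L=[(d['p'],d['mask']) for d in masks_of(o[n],lab)]
        q=proj(o[n],[near])[0]
        L=[(p,m) for p,m in L if np.hypot(*(np.argwhere(m).mean(0)[::-1]-q))<15]
        print(lab,n,[(round(p,2),int(m.sum())) for p,m in L])
        if L: v.append((o[n],L[0][1]))
    for vv in [v]+[[k] for k in v]: 
        x,f=fit(vv,M[model],x0,z)
        b=R.from_euler('z',-.094).apply([x[0]-.601,x[1]-.218,0])*1000;print(np.round(x,4),round(f,3),'  in bay',np.round(b,1))
for a in sys.argv[2:]:
    if a=='p':fitit('rack_purple','rack',[.596,.274,.06],.014,[.596,.274,.094])
    if a=='y':fitit('rack_yellow','rack',[.601,.218,.06],.014,[.601,.218,.094])
    if a=='c':fitit('cover','cover',[.4986,-.4183,.01],0,[.4986,-.4183,-.156])
    if a=='s':fitit('scanner','scanner',[.6388,-.183,.03],.018,[.6388,-.183,-.03])
    if a=='cs':fitit('cover','cover',[.601,.218,.106],.106,[.601,.218,.094])
go([.4986,-.4183,.2],81.1)
E
python3 chk.py 4 p y c s
```

```text
rack_purple scene [(0.67, 502)]
rack_purple top []
[ 0.5814  0.3121 -0.1631] 0.486   in bay [-10.7  95.5   0. ]
[ 0.5814  0.3121 -0.1631] 0.486   in bay [-10.7  95.5   0. ]
rack_yellow scene [(0.84, 955)]
rack_yellow top [(0.75, 419)]
[0.6023 0.2191 0.1099] 0.194   in bay [1.4 1.  0. ]
[0.5993 0.221  0.1286] 0.121   in bay [-1.4  3.1  0. ]
[0.6022 0.219  0.1126] 0.067   in bay [1.3 0.9 0. ]
cover scene [(0.59, 6054)]
cover top [(0.59, 2881)]
[ 0.4987 -0.4178 -0.1568] 0.062   in bay [-161.5 -623.4    0. ]
[ 0.498  -0.4177 -0.1537] 0.015   in bay [-162.2 -623.2    0. ]
[ 0.5002 -0.419  -0.1526] 0.039   in bay [-160.2 -624.7    0. ]
scanner scene [(0.83, 999)]
scanner top [(0.63, 494)]
[ 0.6389 -0.1853  0.0044] 0.202   in bay [-2.000e-01 -4.051e+02  0.000e+00]
[ 0.6408 -0.1836 -0.0303] 0.122   in bay [   1.9 -403.5    0. ]
[ 0.6381 -0.1862 -0.0064] 0.063   in bay [  -1.  -405.9    0. ]
t 22.35 now [ 0.4788 -0.0853  0.2127] q [-0.28 -0.18  1.8  -0.    1.52 -0.38] F [ 0.1 -0.1 -0. ] open 0.0466
lin(tool, now) cm [-33.34  -1.2    1.27] ang deg [-0.    0.   14.36] lin after turn [-32.59   7.11   1.27]
```

View pics/scene4b.png

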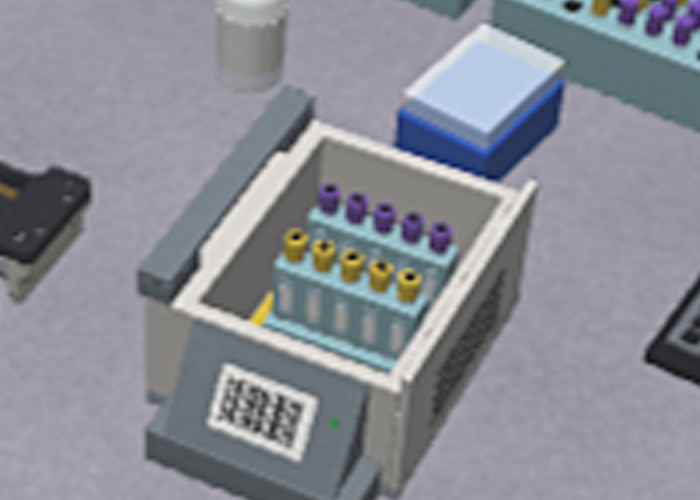

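View pics/top4b.png

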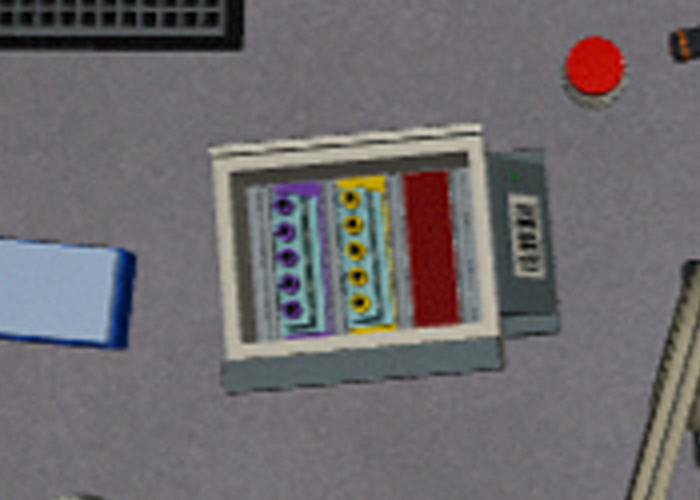

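View pics/top4.png

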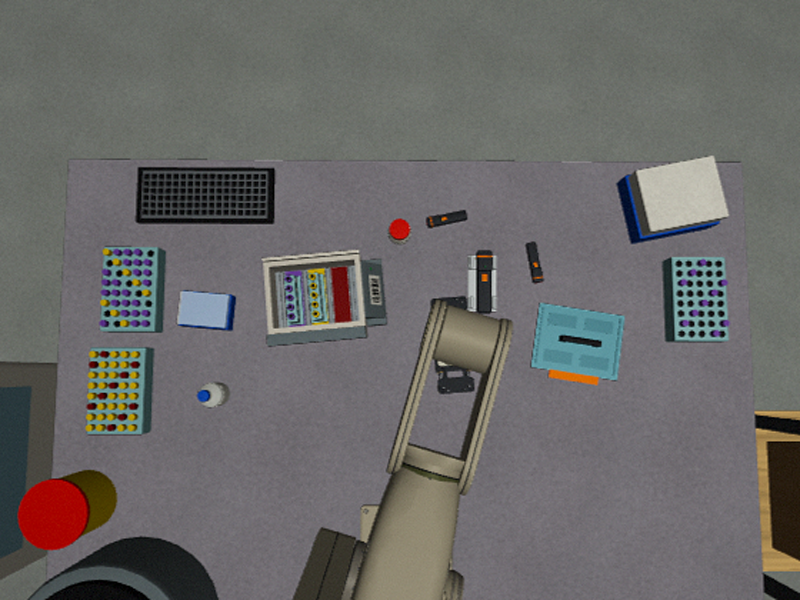

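Call:
drive_tool([
  {"claw":0.5,"linear":[0,0,0],"angular":[0,0,7.2]},
  {"claw":0.5,"linear":[0,0,0],"angular":[0,0,7.2]},
  {"claw":0.5,"linear":[-4,0.9,0.5],"angular":[0,0,0]},
  {"claw":0.5,"linear":[-5,1.1,0.5],"angular":[0,0,0]},
  {"claw":0.5,"linear":[-5,1.1,0.5],"angular":[0,0,0]},
  {"claw":0.5,"linear":[-5,1.1,0.5],"angular":[0,0,0]},
  {"claw":0.5,"linear":[-5,1.1,0.5],"angular":[0,0,0]},
  {"claw":0.5,"linear":[-5,1.1,0],"angular":[0,0,0]},
  {"claw":0.5,"linear":[-3.6,0.7,0],"angular":[0,0,0]},
  {"claw":0.5,"linear":[0,0,0],"angular":[0,0,0]},
  {"claw":0.5,"linear":[0,0,0],"angular":[0,0,0]},
])

```text
t: 23.72
tool_pos: [0.4978, -0.4178, 0.1872]
orientation: [-2.388, -2.04, -0.0]
force: [-0.5, -0.2, 0.1]
opening: 0.0466
```

```bash
python3 - <<'E'
from h import *
go([.4987,-.4182,.014],81.1)
E
```

```text
t 23.73 now [ 0.4978 -0.4178  0.1872] q [-0.78  0.28  1.38  0.    1.49 -0.62] F [-0.5 -0.2  0.1] open 0.0466
lin(tool, now) cm [-0.04  0.1  17.32] ang deg [-0.03 -0.05 -0.09] lin after turn [-0.03  0.09 17.32]
```

Call:
drive_tool([
  {"claw":0.5,"linear":[0,0.05,4],"angular":[0,0,0]},
  {"claw":0.5,"linear":[0,0,4],"angular":[0,0,0]},
  {"claw":0.5,"linear":[0,0,4],"angular":[0,0,0]},
  {"claw":0.5,"linear":[0,0,3],"angular":[0,0,0]},
  {"claw":0.5,"linear":[0,0,1.3],"angular":[0,0,0]},
  {"claw":0.5,"linear":[0,0,0.9],"angular":[0,0,0]},
  {"claw":0.5,"linear":[0,0,0],"angular":[0,0,0]},
  {"claw":0.98,"linear":[0,0,0],"angular":[0,0,0]},
  {"claw":0.98,"linear":[0,0,0],"angular":[0,0,0]},
  {"claw":0.98,"linear":[0,0,0],"angular":[0,0,0]},
  {"claw":0.98,"linear":[0,0,0],"angular":[0,0,0]},
  {"claw":0.98,"linear":[0,0,0],"angular":[0,0,0]},
], newtons=40)

```text
t: 25.22
tool_pos: [0.4988, -0.4188, 0.0161]
orientation: [2.388, 2.04, 0.0]
force: [1.7, -0.4, 2.1]
opening: 0.0137
```

```bash
python3 - <<'E'
from h import *
go([.4987,-.4182,.014],81.1)
E
```

```text
t 25.23 now [ 0.4988 -0.4188  0.0161] q [-0.78  0.44  1.51  0.    1.2  -0.62] F [ 1.7 -0.4  2.1] open 0.0137
lin(tool, now) cm [ 0.05 -0.02  0.21] ang deg [ 0.05  0.03 -0.1 ] lin after turn [ 0.05 -0.02  0.21]
```

```bash
cat >> h.py <<'E'
BAY=np.array([.601,.218,0]);BY=.094
def cov(X,Z,th,y=0.,hz=.0161):
    """tip bay X,Z (mm), tilt deg -> TCP world goal, prints needed move"""
    t=np.radians(th);c,s_=np.cos(t),np.sin(t)
    rot=lambda x,z:np.array([x*c-z*s_,0,x*s_+z*c])
    O=np.array([X,y,Z])-rot(-98,3)
    tcp=O+rot(0,hz*1000)
    Rb=R.from_euler('z',BY)
    p=Rb.apply(tcp/1000)+BAY
    Rc=Rb*R.from_rotvec([0,-t,0])
    # tool: x=cover y, y = cover x, z=-cover z
    Rg=Rc*R.from_matrix(np.array([[0,1,0],[1,0,0],[0,0,-1.]]))
    s,tp,Rt=tool()
    print('O bay',np.round(O,1),'TCP goal',np.round(p,4))
    print('t',round(s['t'],2),'now',np.round(tp,4),'F',np.round(s['force'],1),'tq',np.round(s['wrist_torque'],2),'open',round(s['opening'],4))
    print('lin(tool) cm',np.round(Rt.inv().apply(p-tp)*100,2),'ang',np.round(np.degrees((Rt.inv()*Rg).as_rotvec()),2),'lin bay mm',np.round(Rb.inv().apply(p-tp)*1000,1))
    e=Rb.inv()*Rt; ti=Rb.inv().apply(tp-BAY)*1000
    rc=e*R.from_matrix(np.array([[0,1,0],[1,0,0],[0,0,-1.]]).T)
    On=ti-rc.apply([0,0,hz*1000]);print('est cover O bay',np.round(On,1),'tip',np.round(On+rc.apply([-98,0,3]),1),'tilt deg',np.round(np.degrees(rc.as_rotvec()),2))
E
```

Call:
drive_tool([
  {"claw":0.98,"linear":[0,0,-1],"angular":[0,0,0]},
  {"claw":0.98,"linear":[0,0,-3],"angular":[0,0,0]},
  {"claw":0.98,"linear":[0,0,-4],"angular":[0,0,0]},
  {"claw":0.98,"linear":[0,0,-5],"angular":[0,0,0]},
  {"claw":0.98,"linear":[0,0,-5],"angular":[0,0,0]},
  {"claw":0.98,"linear":[0,0,-4],"angular":[0,0,0]},
  {"claw":0.98,"linear":[0,0,0],"angular":[0,0,-5]},
  {"claw":0.98,"linear":[0,0,0],"angular":[0,0,-5]},
  {"claw":0.98,"linear":[0,0,0],"angular":[0,0,-4.3]},
  {"claw":0.98,"linear":[0,0,0],"angular":[0,0,0]},
])

```text
t: 26.48
tool_pos: [0.498, -0.4181, 0.2353]
orientation: [-2.116, -2.32, 0.0]
force: [-0.3, -0.1, -3.9]
opening: 0.0139
```

```bash
python3 - <<'E'
from h import *
snap('5'); cov(-68,200,10)
E
```

```text
O bay [ 29.    0.  214.1] TCP goal [0.6271 0.2205 0.2299]
t 26.57 now [ 0.4981 -0.4183  0.2354] F [-0.5  0.6 -2.9] tq [-0.09  0.03  0.04] open 0.0133
lin(tool) cm [62.45 18.63  0.57] ang [-10.04  -0.02  -0.2 ] lin bay mm [188.4 623.8  -5.5]
est cover O bay [-162.2 -623.8  219.3] tip [-260.2 -623.5  222.3] tilt deg [ 0.04  0.04 -0.2 ]
```

View pics/scene5.png

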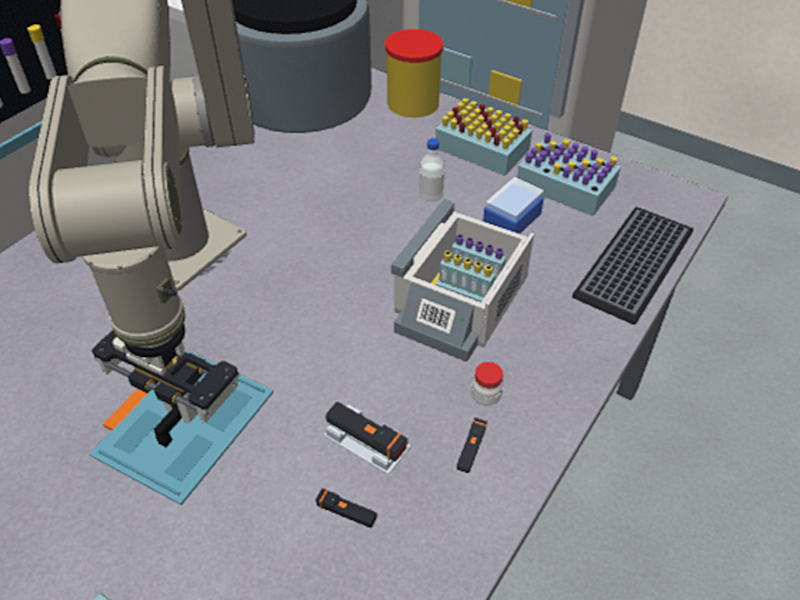

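Call:
drive_tool([
  {"claw":0.98,"linear":[2,0.6,0],"angular":[0,0,0]},
  {"claw":0.98,"linear":[4,1.2,0],"angular":[0,0,0]},
  {"claw":0.98,"linear":[5,1.5,0],"angular":[0,0,0]},
  {"claw":0.98,"linear":[5,1.5,0],"angular":[0,0,0]},
  {"claw":0.98,"linear":[5,1.5,0],"angular":[0,0,0]},
  {"claw":0.98,"linear":[5,1.5,0],"angular":[0,0,0]},
  {"claw":0.98,"linear":[5,1.5,0],"angular":[0,0,0]},
  {"claw":0.98,"linear":[5,1.5,0],"angular":[0,0,0]},
  {"claw":0.98,"linear":[5,1.5,0],"angular":[0,0,0]},
  {"claw":0.98,"linear":[5,1.5,0],"angular":[0,0,0]},
  {"claw":0.98,"linear":[5,1.5,0],"angular":[0,0,0]},
  {"claw":0.98,"linear":[4,1.2,0],"angular":[0,0,0]},
])

```text
t: 28.08
tool_pos: [0.6113, 0.1476, 0.2357]
orientation: [-2.115, -2.322, -0.0]
force: [-0.6, -0.0, -4.5]
opening: 0.0138
```

Call:
drive_tool([
  {"claw":0.98,"linear":[4,1.2,0],"angular":[0,0,0]},
  {"claw":0.98,"linear":[2.4,0.7,0],"angular":[0,0,0]},
  {"claw":0.98,"linear":[1,0.3,0],"angular":[0,0,0]},
  {"claw":0.98,"linear":[0,0,0],"angular":[-3,0,0]},
  {"claw":0.98,"linear":[0,0,0],"angular":[-4,0,0]},
  {"claw":0.98,"linear":[0,0,0],"angular":[-3,0,0]},
  {"claw":0.98,"linear":[0,0,0],"angular":[0,0,0]},
  {"claw":0.98,"linear":[0,0,0],"angular":[0,0,0]},
])

```text
t: 29.08
tool_pos: [0.6268, 0.2198, 0.2359]
orientation: [2.034, 2.23, 0.194]
force: [-0.4, 0.1, -4.0]
opening: 0.0137
```

```bash
python3 - <<'E'
from h import *
cov(-68,140,10)
E
python3 chk.py 6
```

```text
O bay [ 29.    0.  154.1] TCP goal [0.6271 0.2205 0.1699]
t 29.07 now [0.6268 0.2198 0.2359] F [-0.4  0.1 -4. ] tq [-0.07  0.26  0.02] open 0.0137
lin(tool) cm [ 0.07 -1.1   6.5 ] ang [-0.05  0.02 -0.12] lin bay mm [  0.4   0.7 -65.9]
est cover O bay [ 28.7  -0.7 220. ] tip [-68.4  -0.5 206. ] tilt deg [-0.01 -9.95 -0.12]
t 29.18 now [0.6272 0.2199 0.2357] q [ 0.28  0.13  1.47 -0.03  1.37  0.19] F [-0.5 -0.5 -4.5] open 0.0138
lin(tool, now) cm [-62.37 -19.     0.29] ang deg [ 9.91 -1.23 14.13] lin after turn [-65.04  -2.83   3.57]
```

View pics/scene6b.png

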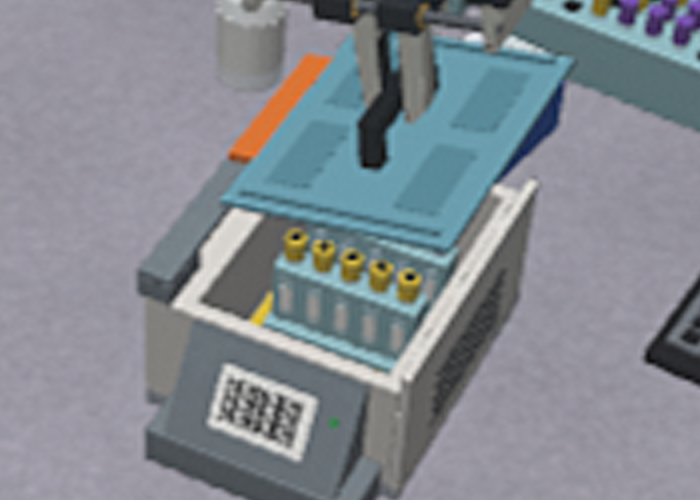

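View pics/top6b.png

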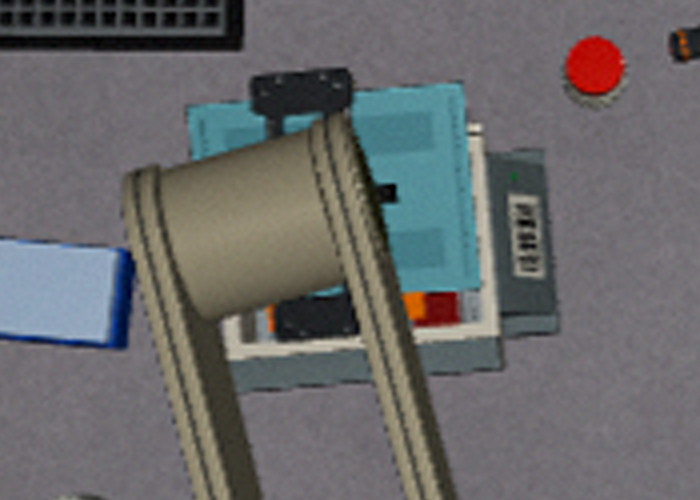

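```bash
cat > ov.py <<'E'
import sys
from h import *
tag=sys.argv[1]
s,tp,Rt=tool()
rc=Rt*R.from_matrix(np.array([[0,1,0],[1,0,0],[0,0,-1.]]).T); O=tp-rc.apply([0,0,.0161])
o=snap()
outs=[]
Rb=R.from_euler('z',BY)
for n in o:
    im=cv2.resize(o[n]['pixels'][:,:,::-1],None,fx=4,fy=4,interpolation=cv2.INTER_CUBIC)
    for bx,col,(Q,t) in [(b,(0,0,255),(rc,O)) for b in M['cover'][:2]]+[(M['bay'][5],(0,255,0),(Rb,BAY)),(M['bay'][6],(0,255,0),(Rb,BAY)),(box(-101,101,-112,112,14,106),(0,255,255),(Rb,BAY))]:
        q=((proj(o[n],Q.apply(bx)+t)+.5)*4-.5).astype(int)
        for i in range(8):
            for j in(1,2,4):
                if not i&j: cv2.line(im,tuple(q[i].tolist()),tuple(q[i|j].tolist()),col,1)
    u,v=(proj(o[n],[[.6,.22,.12]])[0]*4).astype(int)
    outs.append(im[max(0,v-260):v+260,max(0,u-200-60*(n=='scene')):u+200][:, :390])
cv2.imwrite(f'pics/ov{tag}.png',np.hstack(outs))
cov(-68,112.5,10)
E
python3 ov.py 1
```

```text
O bay [ 29.    0.  126.6] TCP goal [0.6271 0.2205 0.1424]
t 29.27 now [0.6273 0.22   0.2355] F [ 0.3 -0.9 -4.2] tq [-0.08  0.26 -0.01] open 0.0136
lin(tool) cm [ 0.05 -1.62  9.17] ang [-0.04  0.02 -0.11] lin bay mm [ -0.1   0.5 -93.1]
est cover O bay [ 29.1  -0.5 219.7] tip [-67.9  -0.3 205.7] tilt deg [-0.01 -9.96 -0.11]
```

View pics/ov1.png

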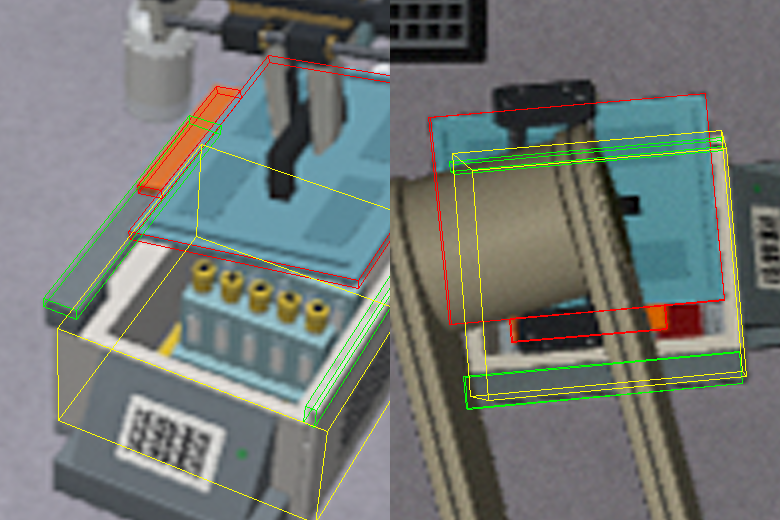

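Call:
drive_tool([
  {"claw":0.98,"linear":[0,-0.26,1.5],"angular":[0,0,0]},
  {"claw":0.98,"linear":[0,-0.44,2.5],"angular":[0,0,0]},
  {"claw":0.98,"linear":[0,-0.44,2.5],"angular":[0,0,0]},
  {"claw":0.98,"linear":[0,-0.26,1.5],"angular":[0,0,0]},
  {"claw":0.98,"linear":[0,-0.17,1],"angular":[0,0,0]},
  {"claw":0.98,"linear":[0,0,0],"angular":[0,0,0]},
  {"claw":0.98,"linear":[0,0,0],"angular":[0,0,0]},
])

```text
t: 30.15
tool_pos: [0.6279, 0.2204, 0.1455]
orientation: [2.032, 2.229, 0.197]
force: [0.0, -0.6, -3.1]
opening: 0.0137
```

```bash
python3 - <<'E'
from h import *
cov(-68,112.5,10)
E
python3 ov.py 2
```

```text
O bay [ 29.    0.  126.6] TCP goal [0.6271 0.2205 0.1424]
t 30.15 now [0.6279 0.2204 0.1455] F [ 0.  -0.6 -3.1] tq [-0.05  0.22 -0.01] open 0.0137
lin(tool) cm [ 0.02 -0.13  0.29] ang [ 0.1  -0.   -0.09] lin bay mm [-0.7  0.2 -3.1]
est cover O bay [ 29.8  -0.2 129.7] tip [-67.2  -0.  115.4] tilt deg [ 1.00e-02 -1.01e+01 -9.00e-02]
O bay [ 29.    0.  126.6] TCP goal [0.6271 0.2205 0.1424]
t 30.25 now [0.628  0.2204 0.1457] F [ 0.2  0.5 -3.6] tq [-0.06  0.24  0.01] open 0.0135
lin(tool) cm [ 0.02 -0.14  0.31] ang [ 0.12 -0.01 -0.09] lin bay mm [-0.8  0.2 -3.3]
est cover O bay [ 29.9  -0.2 129.9] tip [-67.1  -0.  115.6] tilt deg [ 1.000e-02 -1.012e+01 -9.000e-02]
```

View pics/ov2.png

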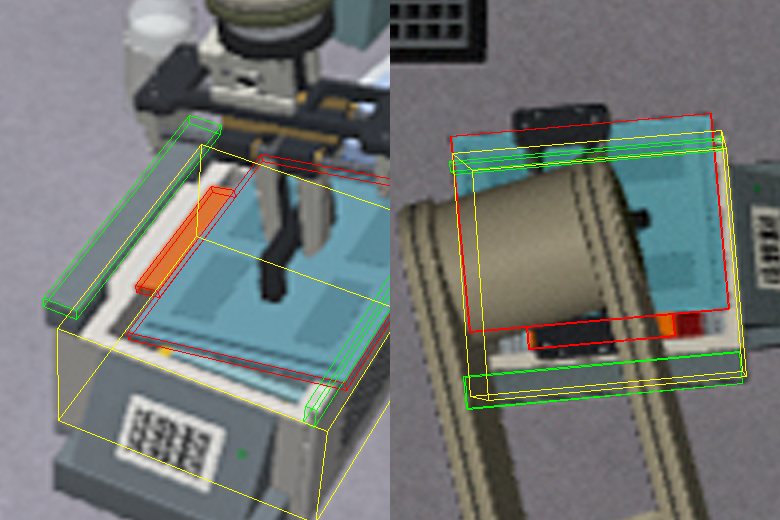

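Call:
drive_tool([
  {"claw":0.98,"linear":[0,-0.13,0.3],"angular":[0,0,0]},
  {"claw":0.98,"linear":[0,0,0],"angular":[0,0,0]},
  {"claw":0.98,"linear":[0,-0.79,-0.14],"angular":[0,0,0]},
  {"claw":0.98,"linear":[0,-0.79,-0.14],"angular":[0,0,0]},
  {"claw":0.98,"linear":[0,0,0],"angular":[0,0,0]},
])

```text
t: 30.88
tool_pos: [0.6097, 0.2186, 0.1411]
orientation: [2.033, 2.231, 0.195]
force: [0.1, 0.5, -2.6]
opening: 0.0138
```

```bash
python3 - <<'E'
from h import *
cov(-99,113,10)
E
python3 ov.py 3
```

```text
O bay [ -2.    0.  127.1] TCP goal [0.5963 0.2176 0.1429]
t 30.88 now [0.6097 0.2186 0.1411] F [ 0.1  0.5 -2.6] tq [-0.09  0.19 -0.  ] open 0.0138
lin(tool) cm [ 0.02 -1.29 -0.41] ang [-0.01  0.01 -0.07] lin bay mm [-13.5   0.2   1.8]
est cover O bay [ 11.5  -0.2 125.3] tip [-8.550e+01 -1.000e-01  1.112e+02] tilt deg [-0.01 -9.99 -0.07]
O bay [ 29.    0.  126.6] TCP goal [0.6271 0.2205 0.1424]
t 30.98 now [0.6104 0.2186 0.1413] F [-0.   0.  -3.4] tq [-0.12  0.29  0.01] open 0.0138
lin(tool) cm [0.03 1.68 0.19] ang [ 0.02  0.01 -0.08] lin bay mm [16.9  0.3  1.1]
est cover O bay [ 12.2  -0.3 125.5] tip [-8.490e+01 -1.000e-01  1.114e+02] tilt deg [ -0.   -10.02  -0.08]
```

View pics/ov3.png

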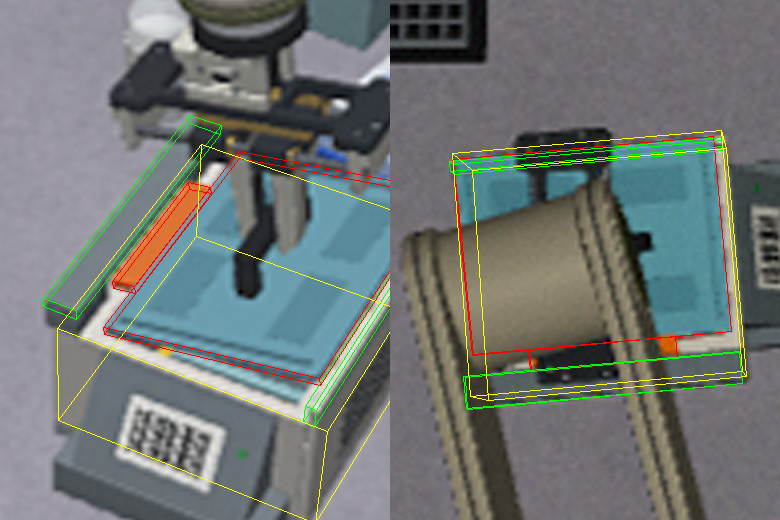

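Call:
drive_tool([
  {"claw":0.98,"linear":[0,-0.4,-0.14],"angular":[0,0,0]},
  {"claw":0.98,"linear":[0,-0.5,-0.14],"angular":[0,0,0]},
  {"claw":0.98,"linear":[0,-0.5,-0.12],"angular":[0,0,0]},
  {"claw":0.98,"linear":[0,0,0],"angular":[0,0,0]},
  {"claw":0.98,"linear":[0,0,0],"angular":[0,0,0]},
])

```text
t: 31.6
tool_pos: [0.596, 0.2173, 0.1427]
orientation: [2.033, 2.23, 0.195]
force: [1.0, 0.2, -3.4]
opening: 0.0133
```

```bash
python3 ov.py 4; python3 - <<'E'
from h import *
cov(-100,112,5)
E
```

```text
O bay [ 29.    0.  126.6] TCP goal [0.6271 0.2205 0.1424]
t 31.7 now [0.5961 0.2172 0.1427] F [ 0.   0.3 -4. ] tq [-0.1   0.28 -0.05] open 0.0135
lin(tool) cm [0.03 3.07 0.57] ang [ 0.    0.02 -0.09] lin bay mm [31.2  0.3 -0.2]
est cover O bay [ -2.2  -0.3 126.8] tip [-99.2  -0.2 112.7] tilt deg [ -0.01 -10.    -0.09]
O bay [ -2.1   0.  117.6] TCP goal [0.5975 0.2177 0.1336]
t 31.7 now [0.5961 0.2172 0.1427] F [ 0.   0.3 -4. ] tq [-0.1   0.28 -0.05] open 0.0135
lin(tool) cm [ 0.03 -0.02  0.92] ang [ 5.    0.01 -0.09] lin bay mm [ 1.4  0.3 -9.1]
est cover O bay [ -2.2  -0.3 126.8] tip [-99.2  -0.2 112.7] tilt deg [ -0.01 -10.    -0.09]
```

View pics/ov4.png

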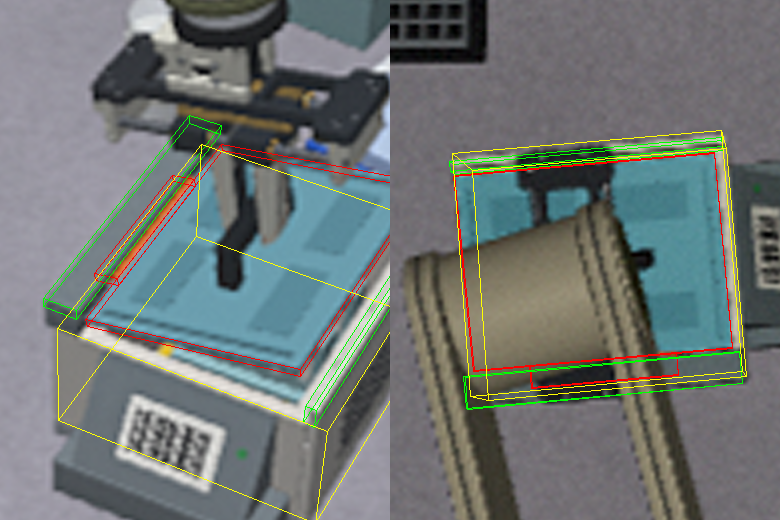

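Call:
drive_tool([
  {"claw":0.98,"linear":[0,0,0.23],"angular":[1.25,0,0]},
  {"claw":0.98,"linear":[0,0,0.23],"angular":[1.25,0,0]},
  {"claw":0.98,"linear":[0,0,0.23],"angular":[1.25,0,0]},
  {"claw":0.98,"linear":[0,0,0.23],"angular":[1.25,0,0]},
  {"claw":0.98,"linear":[0,0,0],"angular":[0,0,0]},
])

```text
t: 32.33
tool_pos: [0.5975, 0.2172, 0.133]
orientation: [2.076, 2.277, 0.098]
force: [-0.5, 0.6, -3.9]
opening: 0.0138
```

```bash
python3 - <<'E'
from h import *
cov(-100,109.5,0)
E
```

```text
O bay [ -2.    0.  106.5] TCP goal [0.599  0.2178 0.1226]
t 32.33 now [0.5975 0.2172 0.133 ] F [-0.5  0.6 -3.9] tq [-0.09  0.11  0.02] open 0.0138
lin(tool) cm [0.04 0.06 1.05] ang [ 4.94  0.01 -0.1 ] lin bay mm [  1.5   0.4 -10.4]
est cover O bay [ -2.2  -0.4 117. ] tip [-100.    -0.3  111.5] tilt deg [-0.01 -4.94 -0.1 ]
```

Call:
drive_tool([
  {"claw":0.98,"linear":[0,0,0.26],"angular":[1.25,0,0]},
  {"claw":0.98,"linear":[0,0,0.26],"angular":[1.25,0,0]},
  {"claw":0.98,"linear":[0,0,0.26],"angular":[1.25,0,0]},
  {"claw":0.98,"linear":[0,0,0.26],"angular":[1.2,0,0]},
  {"claw":0.98,"linear":[0,0,0],"angular":[0,0,0]},
])

```text
t: 32.95
tool_pos: [0.5982, 0.2173, 0.1228]
orientation: [2.116, 2.321, 0.0]
force: [1.4, -0.1, -3.7]
opening: 0.0137
```

```bash
python3 - <<'E'
from h import *
cov(-100,109,0)
E
```

```text
O bay [ -2.   0. 106.] TCP goal [0.599  0.2178 0.1221]
t 32.95 now [0.5982 0.2173 0.1228] F [ 1.4 -0.1 -3.7] tq [-0.1  -0.14  0.02] open 0.0137
lin(tool) cm [0.05 0.09 0.07] ang [ 0.01  0.01 -0.1 ] lin bay mm [ 0.9  0.4 -0.7]
est cover O bay [ -2.9  -0.5 106.7] tip [-100.9   -0.3  109.6] tilt deg [-0.01 -0.01 -0.1 ]
```

Call:
drive_tool([
  {"claw":0.98,"linear":[0,0,0.08],"angular":[0,0,0]},
  {"claw":0.98,"linear":[0,0,0.08],"angular":[0,0,0]},
  {"claw":0.98,"linear":[0,0,0],"angular":[0,0,0]},
])

```text
t: 33.33
tool_pos: [0.5982, 0.2174, 0.1221]
orientation: [2.115, 2.321, 0.002]
force: [2.1, -1.2, -0.9]
opening: 0.0136
```

```bash
python3 - <<'E'
from h import *
cov(-100,109,0)
E
```

```text
O bay [ -2.   0. 106.] TCP goal [0.599  0.2178 0.1221]
t 33.33 now [0.5982 0.2174 0.1221] F [ 2.1 -1.2 -0.9] tq [-0.14 -0.23 -0.  ] open 0.0136
lin(tool) cm [ 0.03  0.09 -0.  ] ang [ 0.11  0.   -0.09] lin bay mm [0.9 0.3 0. ]
est cover O bay [ -2.8  -0.3 106. ] tip [-100.8   -0.2  108.8] tilt deg [-0.   -0.11 -0.09]
```

Call:
drive_tool([
  {"claw":0.98,"linear":[0,0,0.1],"angular":[0,0,0]},
  {"claw":0.98,"linear":[0,0,0],"angular":[0,0,0]},
  {"claw":0.6,"linear":[0,0,0],"angular":[0,0,0]},
  {"claw":0.6,"linear":[0,0,0],"angular":[0,0,0]},
  {"claw":0.6,"linear":[0,0,0],"angular":[0,0,0]},
  {"claw":0.6,"linear":[0,0,-2],"angular":[0,0,0]},
  {"claw":0.6,"linear":[0,0,-4],"angular":[0,0,0]},
  {"claw":0.5,"linear":[0,0,-4],"angular":[0,0,0]},
  {"claw":0.5,"linear":[-6,0,0],"angular":[0,0,0]},
  {"claw":0.5,"linear":[-6,0,0],"angular":[0,0,0]},
  {"claw":0.5,"linear":[-6,0,0],"angular":[0,0,0]},
  {"claw":0.5,"linear":[-6,0,0],"angular":[0,0,0]},
])

```text
t: 34.83
tool_pos: [0.6203, -0.0234, 0.2226]
orientation: [2.114, 2.32, 0.003]
force: [0.9, -0.7, -0.5]
opening: 0.0465
```

```bash
python3 chk.py 7 cs s
```

```text
cover scene [(0.83, 2053)]
cover top [(0.55, 3044)]
[0.5984 0.2191 0.0987] 0.475   in bay [-2.5  1.3  0. ]
[0.5985 0.2212 0.1011] 0.375   in bay [-2.2  3.4  0. ]
[0.5985 0.2174 0.0991] 0.093   in bay [-2.5 -0.4  0. ]
scanner scene [(0.65, 978)]
scanner top [(0.84, 522)]
[ 0.6411 -0.185  -0.0274] 0.23   in bay [   2.1 -405.     0. ]
[ 0.6388 -0.1831 -0.0301] 0.14   in bay [-1.000e-01 -4.029e+02  0.000e+00]
[ 0.6413 -0.1852 -0.036 ] 0.086   in bay [   2.3 -405.2    0. ]
t 35.12 now [ 0.6202 -0.0207  0.2215] q [-0.12  0.18  1.43  0.    1.53 -0.21] F [-0.3  1.3  0.4] open 0.0465
lin(tool, now) cm [-38.46 -15.79   2.11] ang deg [ 0.1  -0.03 14.22] lin after turn [-41.16  -5.86   2.15]
```

View pics/scene7b.png

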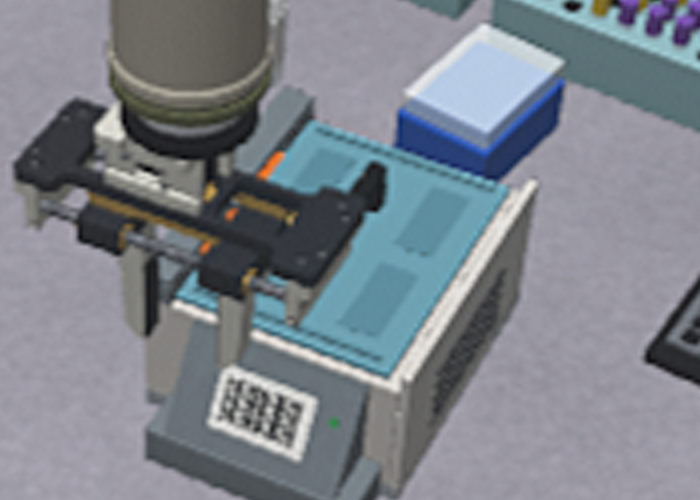

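View pics/top7.png

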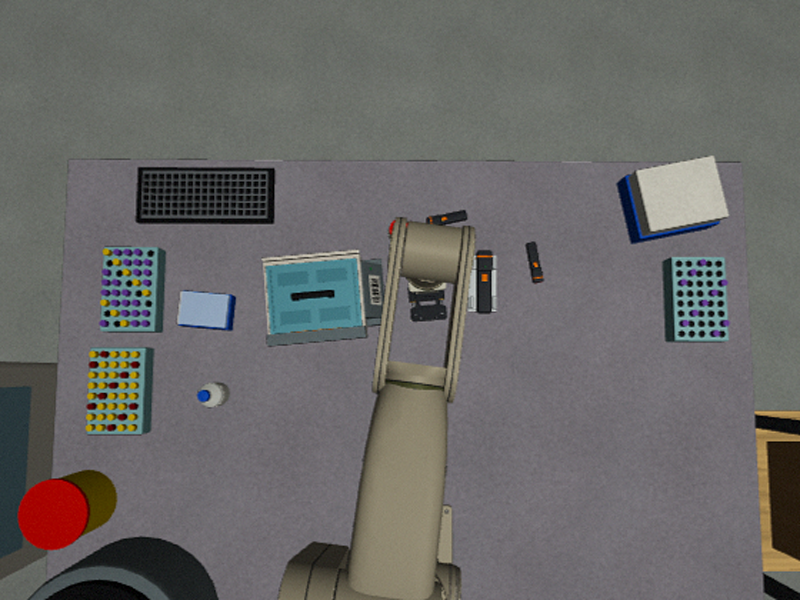

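Call:
drive_tool([
  {"claw":0.3,"linear":[0,0,0],"angular":[0,0,9.7]},
  {"claw":0.3,"linear":[0,0,0],"angular":[0,0,9.7]},
  {"claw":0.3,"linear":[0,0,0],"angular":[0,0,9.7]},
  {"claw":0.3,"linear":[0,0,0],"angular":[0,0,9.7]},
  {"claw":0.3,"linear":[0,0,0],"angular":[0,0,9.7]},
  {"claw":0.3,"linear":[0,0,0],"angular":[0,0,9.7]},
  {"claw":0.3,"linear":[0,0,0],"angular":[0,0,9.7]},
  {"claw":0.3,"linear":[0,0,0],"angular":[0,0,9.7]},
  {"claw":0.3,"linear":[0,0,0],"angular":[0,0,9.7]},
  {"claw":0.3,"linear":[0,0,0],"angular":[0,0,9.7]},
  {"claw":0.3,"linear":[0,0,0],"angular":[0,0,0]},
])

```text
t: 36.5
tool_pos: [0.62, -0.0198, 0.2209]
orientation: [-3.141, 0.041, -0.002]
force: [-0.2, -0.1, 0.3]
opening: 0.0652
```

```bash
python3 - <<'E'
from h import *
go([.640,-.184,.018],-1.7)
E
```

```text
t 36.5 now [ 0.62   -0.0198  0.2209] q [-0.11  0.18  1.43  0.    1.53  1.48] F [-0.2 -0.1  0.3] open 0.0652
lin(tool, now) cm [ 2.41 16.37 20.29] ang deg [-0.02 -0.07  0.19] lin after turn [ 2.49 16.36 20.29]
```

Call:
drive_tool([
  {"claw":0.3,"linear":[0.8,5.5,2],"angular":[0,0,0]},
  {"claw":0.3,"linear":[0.8,5.5,2],"angular":[0,0,0]},
  {"claw":0.3,"linear":[0.8,5.4,2],"angular":[0,0,0]},
  {"claw":0.3,"linear":[0,0,4],"angular":[0,0,0]},
  {"claw":0.3,"linear":[0,0,3],"angular":[0,0,0]},
  {"claw":0.3,"linear":[0,0,0],"angular":[0,0,0]},
])

```text
t: 37.25
tool_pos: [0.637, -0.1845, 0.0871]
orientation: [-3.139, 0.04, 0.008]
force: [-0.4, -0.5, 0.8]
opening: 0.065
```

```bash
python3 - <<'E'
from h import *
go([.640,-.184,.018],-1.7)
o=snap()
for n in ['scene']:
    im=cv2.resize(o[n]['pixels'][:,:,::-1],None,fx=5,fy=5,interpolation=cv2.INTER_CUBIC)
    u,v=(proj(o[n],[[.64,-.184,.05]])[0]*5).astype(int)
    cv2.imwrite('pics/sc8.png',im[v-250:v+200,u-300:u+300])
E
```

```text
t 37.25 now [ 0.637  -0.1845  0.0871] q [-0.36  0.39  1.42  0.    1.33  1.24] F [-0.4 -0.5  0.8] open 0.065
lin(tool, now) cm [ 0.34 -0.04  6.91] ang deg [-0.13  0.3   0.25] lin after turn [ 0.3  -0.06  6.91]
```

View pics/sc8.png

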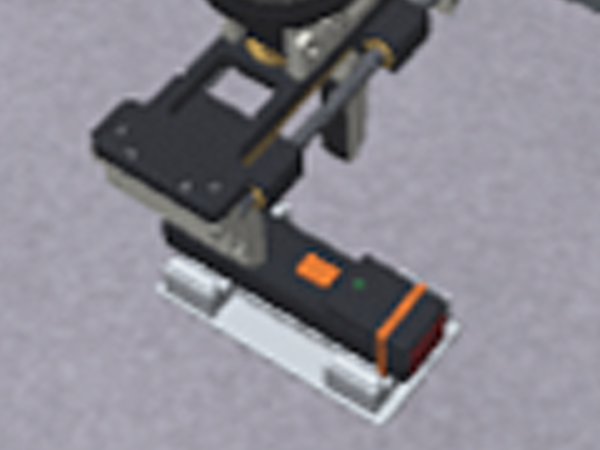

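Call:
drive_tool([
  {"claw":0.3,"linear":[0.2,0,3],"angular":[0,0,0]},
  {"claw":0.3,"linear":[0,0,2],"angular":[0,0,0]},
  {"claw":0.3,"linear":[0,0,1.3],"angular":[0,0,0]},
  {"claw":0.3,"linear":[0,0,0.4],"angular":[0,0,0]},
  {"claw":0.3,"linear":[0,0,0],"angular":[0,0,0]},
  {"claw":0.9,"linear":[0,0,0],"angular":[0,0,0]},
  {"claw":0.9,"linear":[0,0,0],"angular":[0,0,0]},
  {"claw":0.9,"linear":[0,0,0],"angular":[0,0,0]},
  {"claw":0.9,"linear":[0,0,0],"angular":[0,0,0]},
  {"claw":0.9,"linear":[0,0,0],"angular":[0,0,0]},
], newtons=15)

```text
t: 38.6
tool_pos: [0.6414, -0.1864, 0.0239]
orientation: [3.141, -0.047, 0.002]
force: [-0.3, -0.3, 2.0]
opening: 0.036
```

```bash
python3 - <<'E'
from h import *
go([.640,-.184,.018],-1.7)
E
```

```text
t 38.6 now [ 0.6414 -0.1864  0.0239] q [-0.36  0.47  1.45  0.    1.22  1.24] F [-0.3 -0.3  2. ] open 0.036
lin(tool, now) cm [-0.15 -0.24  0.59] ang deg [ 0.01 -0.08  0.  ] lin after turn [-0.15 -0.24  0.59]
```

Call:
drive_tool([
  {"claw":0.9,"linear":[0,0,-2],"angular":[0,0,0]},
  {"claw":0.9,"linear":[0,0,-4],"angular":[0,0,0]},
  {"claw":0.9,"linear":[0,0,-4],"angular":[0,0,0]},
  {"claw":0.9,"linear":[0,0,0],"angular":[0,0,-9]},
  {"claw":0.9,"linear":[0,0,0],"angular":[0,0,-9]},
  {"claw":0.9,"linear":[0,0,0],"angular":[0,0,-9]},
  {"claw":0.9,"linear":[0,0,0],"angular":[0,0,-9]},
  {"claw":0.9,"linear":[0,0,0],"angular":[0,0,-9]},
  {"claw":0.9,"linear":[0,0,0],"angular":[0,0,-9]},
  {"claw":0.9,"linear":[0,0,0],"angular":[0,0,-9]},
  {"claw":0.9,"linear":[0,0,0],"angular":[0,0,-9]},
], newtons=30)

```text
t: 39.98
tool_pos: [0.6413, -0.1862, 0.1248]
orientation: [2.563, 1.815, 0.002]
force: [-0.0, 0.5, -1.5]
opening: 0.0359
```

Call:
drive_tool([
  {"claw":0.9,"linear":[0,0,0],"angular":[0,0,-9]},
  {"claw":0.9,"linear":[0,0,0],"angular":[0,0,-9]},
  {"claw":0.9,"linear":[0,0,0],"angular":[0,0,-7]},
  {"claw":0.9,"linear":[0,0,0],"angular":[0,0,0]},
  {"claw":0.9,"linear":[0,0,0],"angular":[0,0,0]},
])

```text
t: 40.6
tool_pos: [0.6413, -0.1862, 0.1241]
orientation: [2.119, 2.318, 0.001]
force: [-0.2, -0.2, -1.5]
opening: 0.0357
```

```bash
python3 - <<'E'
from h import *
go([.6318,-.1086,.061],95.4)
E
```

```text
t 40.6 now [ 0.6413 -0.1862  0.1241] q [-0.36  0.37  1.39  0.    1.39 -0.45] F [-0.2 -0.2 -1.5] open 0.0357
lin(tool, now) cm [ 7.82 -0.25  6.31] ang deg [ 0.08  0.01 -0.26] lin after turn [ 7.82 -0.21  6.31]
```

Call:
drive_tool([
  {"claw":0.9,"linear":[2,-0.1,1.6],"angular":[0,0,0]},
  {"claw":0.9,"linear":[2.5,-0.1,2],"angular":[0,0,0]},
  {"claw":0.9,"linear":[2.3,0,1.7],"angular":[0,0,0]},
  {"claw":0.9,"linear":[1,0,1],"angular":[0,0,0]},
  {"claw":0.9,"linear":[0,0,0],"angular":[0,0,0]},
  {"claw":0.9,"linear":[0,0,0],"angular":[0,0,0]},
  {"claw":0.9,"linear":[0,0,0],"angular":[0,0,0]},
  {"claw":0.9,"linear":[0,0,0],"angular":[0,0,0]},
])

```text
t: 41.6
tool_pos: [0.6324, -0.1095, 0.0612]
orientation: [2.116, 2.32, 0.002]
force: [-0.8, -0.8, -1.7]
opening: 0.036
```

```bash
python3 - <<'E'
from h import *
go([.6318,-.1086,.061],95.4)
o=snap('9')
s,tp,Rt=tool()
# scanner pose from tool: x=tool x, z=-tool z
Rs=Rt*R.from_matrix(np.diag([1,-1,-1.])); t0=tp-Rs.apply([0.001,0,.0059])
lab=R.from_euler('z',BY).apply([0,-.142,.072])+BAY
print('label in window',np.round(Rs.inv().apply(lab-t0-Rs.apply([.075,0,.017]))*1000,1))
outs=[]
for n in o:
    im=cv2.resize(o[n]['pixels'][:,:,::-1],None,fx=4,fy=4,interpolation=cv2.INTER_CUBIC)
    for bx in M['scanner']:
        q=((proj(o[n],Rs.apply(bx)+t0)+.5)*4-.5).astype(int)
        for i in range(8):
            for j in(1,2,4):
                if not i&j: cv2.line(im,tuple(q[i].tolist()),tuple(q[i|j].tolist()),(0,255,0),1)
    a=((proj(o[n],[t0+Rs.apply([.075,0,.017]),t0+Rs.apply([.185,0,.017]),lab])+.5)*4-.5).astype(int).tolist()
    cv2.line(im,tuple(a[0]),tuple(a[1]),(0,0,255),1);cv2.circle(im,tuple(a[2]),5,(255,0,255),1)
    u,v=a[0];outs.append(im[v-250:v+250,u-200:u+190])
cv2.imwrite('pics/ov9.png',np.hstack(outs))
E
```

```text
t 41.6 now [ 0.6324 -0.1095  0.0612] q [-0.25  0.36  1.52  0.    1.26 -0.34] F [-0.8 -0.8 -1.7] open 0.036
lin(tool, now) cm [ 0.09 -0.05  0.02] ang deg [ 0.11  0.03 -0.15] lin after turn [ 0.09 -0.05  0.02]
label in window [1.127e+02 7.000e-01 1.000e-01]
```

View pics/ov9.png

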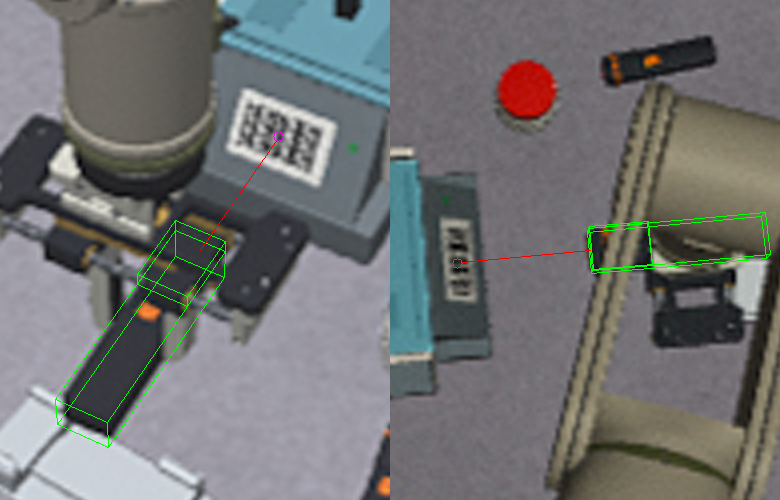

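Call:
drive_tool([
  {"claw":0.9,"linear":[0,0,0],"angular":[0,0,0]},
  {"claw":0.9,"linear":[0,0,0],"angular":[0,0,0]},
  {"claw":0.9,"linear":[0,0,0],"angular":[0,0,0]},
  {"claw":0.9,"linear":[0,0,0],"angular":[0,0,0]},
  {"claw":0.9,"linear":[0,0,0],"angular":[0,0,0]},
  {"claw":0.9,"linear":[0,0,0],"angular":[0,0,0]},
  {"claw":0.9,"linear":[0,0,0],"angular":[0,0,0]},
  {"claw":0.9,"linear":[0,0,0],"angular":[0,0,0]},
  {"claw":0.9,"linear":[0,0,0],"angular":[0,0,0]},
  {"claw":0.9,"linear":[0,0,0],"angular":[0,0,0]},
  {"claw":0.9,"linear":[0,0,0],"angular":[0,0,0]},
  {"claw":0.9,"linear":[0,0,0],"angular":[0,0,0]},
])

```text
t: 43.2
tool_pos: [0.632, -0.1088, 0.0605]
orientation: [2.116, 2.321, 0.001]
force: [0.2, 0.2, -1.2]
opening: 0.0358
```

Call:
drive_tool([
  {"claw":0.9,"linear":[0,0,0],"angular":[0,0,0]},
  {"claw":0.9,"linear":[0,0,0],"angular":[0,0,0]},
  {"claw":0.9,"linear":[0,0,0],"angular":[0,0,0]},
  {"claw":0.9,"linear":[0,0,0],"angular":[0,0,0]},
  {"claw":0.9,"linear":[0,0,0],"angular":[0,0,0]},
  {"claw":0.9,"linear":[0,0,0],"angular":[0,0,0]},
  {"claw":0.9,"linear":[0,0,0],"angular":[0,0,0]},
  {"claw":0.9,"linear":[0,0,0],"angular":[0,0,0]},
  {"claw":0.9,"linear":[0,0,0],"angular":[0,0,0]},
  {"claw":0.9,"linear":[0,0,0],"angular":[0,0,0]},
])

```text
t: 44.45
tool_pos: [0.632, -0.1088, 0.0606]
orientation: [2.116, 2.321, 0.001]
force: [1.1, 0.3, -2.5]
opening: 0.0356
```

```bash
python3 chk.py 10 cs
```

```text
cover scene [(0.81, 3100)]
cover top [(0.73, 3168)]
[0.6085 0.2103 0.0841] 0.136   in bay [ 6.7 -8.4  0. ]
[0.6077 0.2112 0.0929] 0.07   in bay [ 6.1 -7.4  0. ]
[0.6088 0.2093 0.0783] 0.059   in bay [ 7.  -9.4  0. ]
t 44.65 now [ 0.632  -0.1088  0.0606] q [-0.25  0.36  1.52  0.    1.26 -0.34] F [-0.3 -0.4 -1.6] open 0.0357
lin(tool, now) cm [-29.59 -16.13 -13.96] ang deg [ 5.000e-02 -1.000e-02  1.419e+01] lin after turn [-32.64  -8.39 -13.94]
```

View pics/scene10.png

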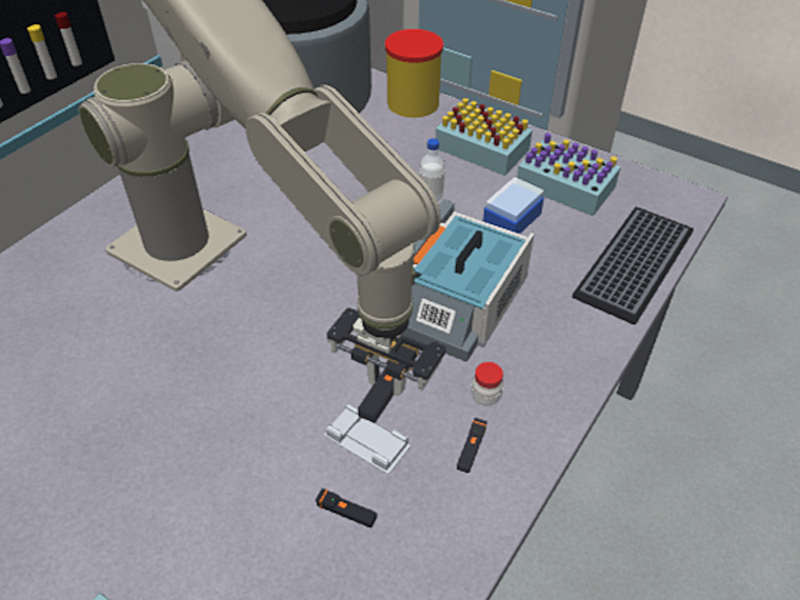

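```bash
python3 - <<'E'
import cv2,numpy as np
r=[]
for t in('7','9','10'):
    a=cv2.imread(f'pics/scene{t}.png')[190:360,380:560];b=cv2.imread(f'pics/top{t}.png')[235:360,250:400]
    a=cv2.resize(a,(266,252));b=cv2.resize(b,(266,222));r.append(np.vstack([a,b]))
cv2.imwrite('pics/cmp.png',np.hstack(r))
E
python3 - <<'E'
import sys;sys.argv=['x','11']
from h import *
from plant import *
o=snap('11')
Rb=R.from_euler('z',BY);outs=[]
for n in o:
    im=cv2.resize(o[n]['pixels'][:,:,::-1],None,fx=4,fy=4,interpolation=cv2.INTER_CUBIC)
    for b,col,off in [(x,(0,0,255),[.004,0,.106]) for x in M['cover']]+[(M['bay'][5],(0,255,0),[0,0,0]),(M['bay'][6],(0,255,0),[0,0,0])]:
        q=((proj(o[n],Rb.apply(b+np.array(off))+BAY)+.5)*4-.5).astype(int)
        for i in range(8):
            for j in(1,2,4):
                if not i&j: cv2.line(im,tuple(q[i].tolist()),tuple(q[i|j].tolist()),col,1)
    u,v=(proj(o[n],[[.6,.22,.12]])[0]*4).astype(int)
    outs.append(im[v-230:v+230,u-195:u+195])
cv2.imwrite('pics/ov11.png',np.hstack(outs))
E
```

```text
(no output)
```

View pics/cmp.png

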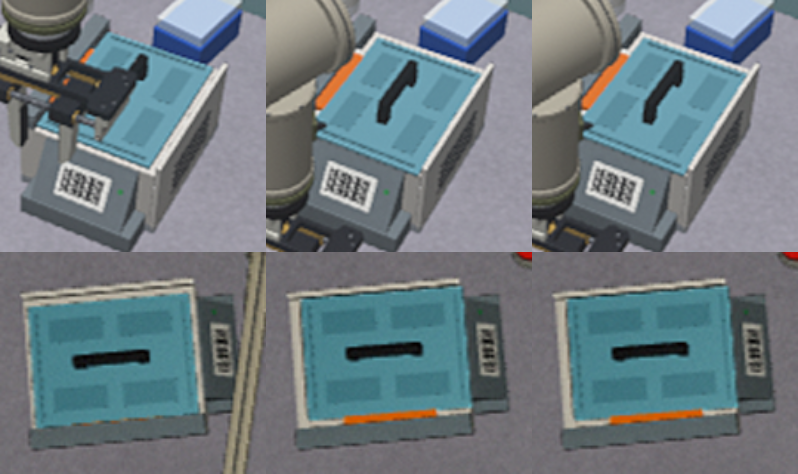

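View pics/ov11.png

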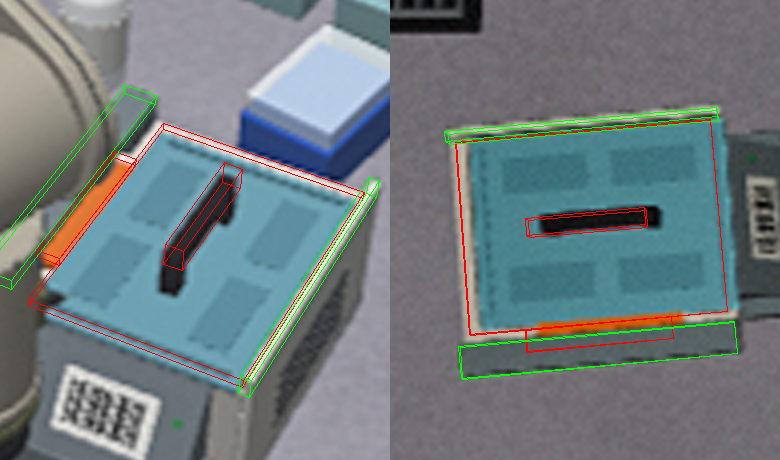

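Call:
drive_tool([
  {"claw":0.9,"linear":[-2,0,-2],"angular":[0,0,0]},
  {"claw":0.9,"linear":[-3,0.1,-2.5],"angular":[0,0,0]},
  {"claw":0.9,"linear":[-2.8,0.1,-1.9],"angular":[0,0,0]},
  {"claw":0.9,"linear":[0,0,0],"angular":[0,0,9.7]},
  {"claw":0.9,"linear":[0,0,0],"angular":[0,0,9.7]},
  {"claw":0.9,"linear":[0,0,0],"angular":[0,0,9.7]},
  {"claw":0.9,"linear":[0,0,0],"angular":[0,0,9.7]},
  {"claw":0.9,"linear":[0,0,0],"angular":[0,0,9.7]},
  {"claw":0.9,"linear":[0,0,0],"angular":[0,0,9.7]},
  {"claw":0.9,"linear":[0,0,0],"angular":[0,0,9.7]},
  {"claw":0.9,"linear":[0,0,0],"angular":[0,0,9.7]},
  {"claw":0.9,"linear":[0,0,0],"angular":[0,0,9.7]},
])

```text
t: 46.25
tool_pos: [0.6416, -0.1879, 0.1264]
orientation: [3.134, 0.209, 0.004]
force: [0.1, -0.2, -1.9]
opening: 0.0356
```

Call:
drive_tool([
  {"claw":0.9,"linear":[0,0,0],"angular":[0,0,9.7]},
  {"claw":0.9,"linear":[0,0,0],"angular":[0,0,0]},
  {"claw":0.9,"linear":[0,0,0],"angular":[0,0,0]},
])

```text
t: 46.62
tool_pos: [0.6414, -0.1871, 0.1254]
orientation: [3.141, -0.041, 0.003]
force: [0.3, 0.6, -1.0]
opening: 0.0359
```

```bash
python3 - <<'E'
from h import *
go([.6412,-.1863,.0239],-1.6)
E
```

```text
t 46.62 now [ 0.6414 -0.1871  0.1254] q [-0.36  0.37  1.39  0.    1.39  1.24] F [ 0.3  0.6 -1. ] open 0.0359
lin(tool, now) cm [-0.04 -0.08 10.15] ang deg [ 0.02 -0.1   0.09] lin after turn [-0.02 -0.08 10.15]
```

Call:
drive_tool([
  {"claw":0.9,"linear":[0,-0.06,3],"angular":[0,0,0]},
  {"claw":0.9,"linear":[0,0,3],"angular":[0,0,0]},
  {"claw":0.9,"linear":[0,0,2],"angular":[0,0,0]},
  {"claw":0.9,"linear":[0,0,1],"angular":[0,0,0]},
  {"claw":0.9,"linear":[0,0,0.6],"angular":[0,0,0]},
  {"claw":0.9,"linear":[0,0,0.4],"angular":[0,0,0]},
  {"claw":0.9,"linear":[0,0,0],"angular":[0,0,0]},
])

```text
t: 47.5
tool_pos: [0.6416, -0.1857, 0.025]
orientation: [3.141, -0.046, 0.002]
force: [-0.1, -0.2, -0.7]
opening: 0.0356
```

```bash
python3 - <<'E'
from h import *
go([.6412,-.1863,.0239],-1.6)
E
```

```text
t 47.5 now [ 0.6416 -0.1857  0.025 ] q [-0.36  0.47  1.45  0.    1.22  1.24] F [-0.1 -0.2 -0.7] open 0.0356
lin(tool, now) cm [-0.03  0.06  0.11] ang deg [ 0.01 -0.08 -0.09] lin after turn [-0.03  0.06  0.11]
```

Call:
drive_tool([
  {"claw":0.9,"linear":[0,0,0.12],"angular":[0,0,0]},
  {"claw":0.4,"linear":[0,0,0],"angular":[0,0,0]},
  {"claw":0.4,"linear":[0,0,0],"angular":[0,0,0]},
  {"claw":0.4,"linear":[0,0,0],"angular":[0,0,0]},
  {"claw":0.4,"linear":[0,0,-3],"angular":[0,0,0]},
  {"claw":0.4,"linear":[0,0,-5],"angular":[0,0,0]},
  {"claw":0.4,"linear":[0,0,-6],"angular":[0,0,0]},
  {"claw":0.4,"linear":[0,0,-5],"angular":[0,0,0]},
  {"claw":0.5,"linear":[0,0,0],"angular":[0,0,-9.7]},
  {"claw":0.5,"linear":[0,0,0],"angular":[0,0,-9.7]},
  {"claw":0.5,"linear":[0,0,0],"angular":[0,0,-9.7]},
  {"claw":0.5,"linear":[0,0,0],"angular":[0,0,-9.7]},
])

```text
t: 49.0
tool_pos: [0.6411, -0.1857, 0.2135]
orientation: [2.975, 1.008, 0.001]
force: [-0.6, -0.3, -0.4]
opening: 0.0465
```

Call:
drive_tool([
  {"claw":0.5,"linear":[0,0,0],"angular":[0,0,-9.7]},
  {"claw":0.5,"linear":[0,0,0],"angular":[0,0,-9.7]},
  {"claw":0.5,"linear":[0,0,0],"angular":[0,0,-9.7]},
  {"claw":0.5,"linear":[0,0,0],"angular":[0,0,-9.7]},
  {"claw":0.5,"linear":[0,0,0],"angular":[0,0,-9.7]},
  {"claw":0.5,"linear":[0,0,0],"angular":[0,0,-9.7]},
  {"claw":0.5,"linear":[0,0,0],"angular":[0,0,0]},
])

```text
t: 49.88
tool_pos: [0.6411, -0.1857, 0.2134]
orientation: [2.117, 2.32, 0.001]
force: [-0.1, -0.2, -0.4]
opening: 0.0467
```

```bash
cat > c6.py <<'E'
# fit cover 6D-ish: x,y,z,yaw,tilt about cover y (far up), roll using both masks
from h import *
from plant import *
import sys
o=snap(sys.argv[1]);v=[]
for n in o:
    L=[d['mask'] for d in masks_of(o[n],'cover')]
    q=proj(o[n],[[.605,.215,.115]])[0]
    L=[m for m in L if np.hypot(*(np.argwhere(m).mean(0)[::-1]-q))<15]
    print(n,len(L),[int(m.sum()) for m in L])
    if L: v.append((o[n],up(L[0])))
    im=cv2.resize(o[n]['pixels'][:,:,::-1],None,fx=4,fy=4,interpolation=cv2.INTER_CUBIC)
    u,vv=(q*4).astype(int); cv2.imwrite(f'pics/c{n}{sys.argv[1]}.png',cv2.resize(im[vv-190:vv+190,u-240:u+240],None,fx=1.5,fy=1.5))
Rb=R.from_euler('z',BY)
# lip may hide under the ledge: mask ledge region out of model
ledge=[M['bay'][5]]
def pose(p): # bay x,y,z mm, yaw,tilt,roll deg
    Q=Rb*R.from_euler('ZYX',[p[3],-p[4],p[5]],degrees=True)
    return Q,Rb.apply(np.array(p[:3])/1000)+BAY
def f(p):
    Q,t=pose(p);s=0
    for c,m in v:
        a=sil(c,M['cover'],Q.as_matrix(),t)>0
        h=sil(c,ledge,Rb.as_matrix(),BAY)>0
        a&=~h;mm=m&~h
        s+=1-(a&mm).sum()/max(1,(a|mm).sum())
    return s
best=None
for x0 in([7,-8,106,0,0,0],[14,-10,114,0,5,0]):
    x0=np.array(x0,float)
    sim=np.vstack([x0]+[x0+np.eye(6)[i]*d for i,d in enumerate([5,5,5,3,3,2])])
    r=minimize(f,x0,method='Nelder-Mead',options=dict(initial_simplex=sim,xatol=.05,fatol=1e-5,maxiter=350))
    Q,t=pose(r.x);print(np.round(r.x,1),round(r.fun,4),'world',np.round(t,4),'tip bay',np.round(Rb.inv().apply(Q.apply([-.098,0,.003])+t-BAY)*1000,1))
go([.6,.21,.22],95.4)
E
python3 c6.py 12; python3 chk.py 12x s
```

```text
scene 1 [3225]
top 1 [3239]
[ 5.100e+00 -9.700e+00  1.084e+02 -6.000e-01  1.200e+00 -1.000e-01] 0.0549 world [0.607  0.2088 0.1084] tip bay [-93.   -8.8 109.4]
[ 4.600e+00 -9.800e+00  1.083e+02 -4.000e-01  4.000e-01 -1.000e-01] 0.0543 world [0.6065 0.2087 0.1083] tip bay [-93.4  -9.  110.6]
t 50.08 now [ 0.6411 -0.1857  0.2134] q [-0.36  0.31  1.29  0.    1.54 -0.45] F [ 0.7 -1.   0.1] open 0.0464
lin(tool, now) cm [39.77 -0.55 -0.66] ang deg [ 0.05  0.   -0.26] lin after turn [39.78 -0.37 -0.66]
scanner scene [(0.92, 949)]
scanner top []
[ 0.6422 -0.1816 -0.0483] 0.166   in bay [   3.5 -401.7    0. ]
[ 0.6422 -0.1816 -0.0483] 0.166   in bay [   3.5 -401.7    0. ]
t 50.27 now [ 0.6411 -0.1857  0.2133] q [-0.36  0.31  1.29  0.    1.54 -0.45] F [ 0.5 -0.2 -0.7] open 0.0467
lin(tool, now) cm [-21.86 -16.32   1.32] ang deg [ 5.000e-02 -1.000e-02  1.414e+01] lin after turn [-25.19 -10.48   1.33]
```

View pics/cscene12.png

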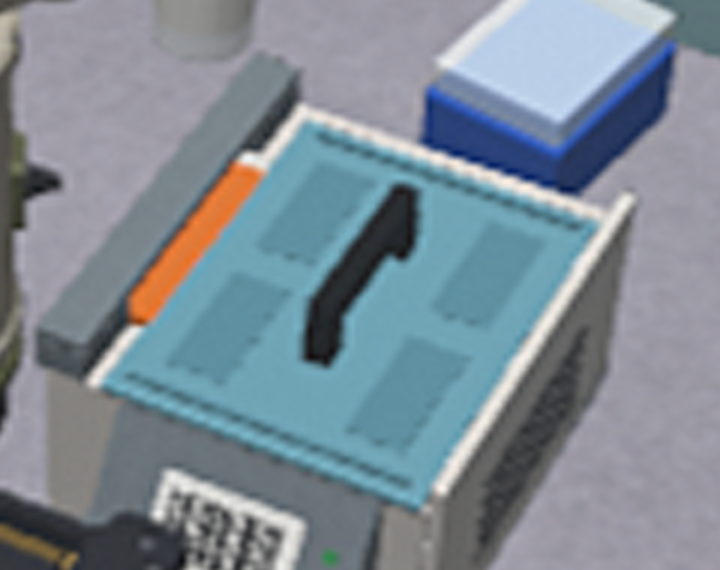

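View pics/top12.png

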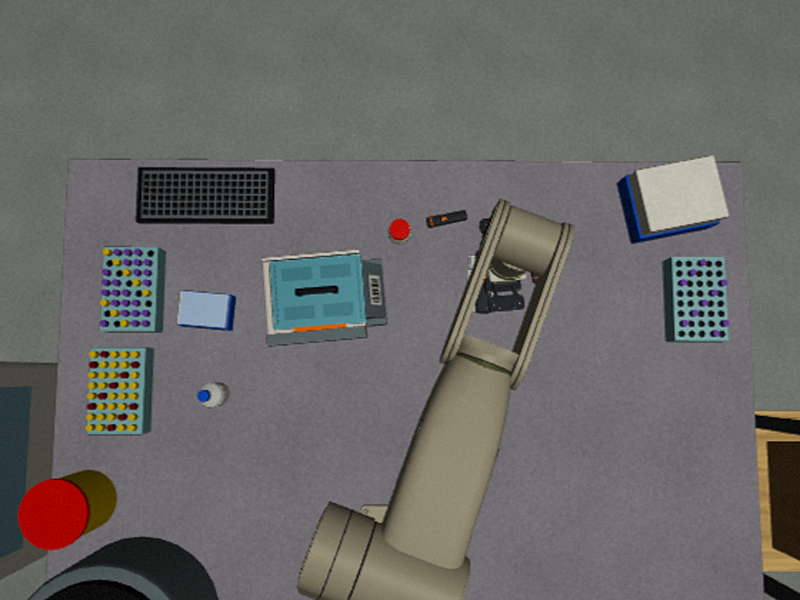

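```bash
python3 - <<'E'
from h import *
go([.6068,.2088,.2134],95.0)
E
```

```text
t 50.27 now [ 0.6411 -0.1857  0.2133] q [-0.36  0.31  1.29  0.    1.54 -0.45] F [ 0.5 -0.2 -0.7] open 0.0467
lin(tool, now) cm [ 3.959e+01  1.900e-01 -1.000e-02] ang deg [0.05 0.   0.24] lin after turn [ 3.959e+01  2.000e-02 -1.000e-02]
```

Call:
drive_tool([
  {"claw":0.5,"linear":[4,0,0],"angular":[0,0,0]},
  {"claw":0.5,"linear":[5,0,0],"angular":[0,0,0]},
  {"claw":0.5,"linear":[5,0,0],"angular":[0,0,0]},
  {"claw":0.5,"linear":[5,0,0],"angular":[0,0,0]},
  {"claw":0.5,"linear":[5,0,0],"angular":[0,0,0]},
  {"claw":0.5,"linear":[5,0,0],"angular":[0,0,0]},
  {"claw":0.5,"linear":[5,0,0],"angular":[0,0,0]},
  {"claw":0.5,"linear":[4,0,0],"angular":[0,0,0]},
  {"claw":0.5,"linear":[1.5,0,0],"angular":[0,0,0]},
  {"claw":0.5,"linear":[0,0,0],"angular":[0,0,0]},
  {"claw":0.5,"linear":[0,0,0],"angular":[0,0,0]},
])

```text
t: 51.65
tool_pos: [0.6049, 0.2063, 0.2133]
orientation: [2.117, 2.32, 0.0]
force: [0.0, -0.6, -0.2]
opening: 0.0468
```

```bash
python3 - <<'E'
from h import *
go([.6068,.2088,.122],95.0)
E
```

```text
t 51.65 now [0.6049 0.2063 0.2133] q [ 0.25  0.24  1.38 -0.    1.53  0.16] F [ 0.  -0.6 -0.2] open 0.0468
lin(tool, now) cm [0.24 0.21 9.13] ang deg [0.04 0.03 0.23] lin after turn [0.24 0.21 9.13]
```

Call:
drive_tool([
  {"claw":0.5,"linear":[0.15,0.2,3],"angular":[0,0,0]},
  {"claw":0.5,"linear":[0,0,3],"angular":[0,0,0]},
  {"claw":0.5,"linear":[0,0,2],"angular":[0,0,0]},
  {"claw":0.5,"linear":[0,0,0.9],"angular":[0,0,0]},
  {"claw":0.5,"linear":[0,0,0],"angular":[0,0,0]},
  {"claw":0.98,"linear":[0,0,0],"angular":[0,0,0]},
  {"claw":0.98,"linear":[0,0,0],"angular":[0,0,0]},
  {"claw":0.98,"linear":[0,0,0],"angular":[0,0,0]},
  {"claw":0.98,"linear":[0,0,0],"angular":[0,0,0]},
], newtons=30)

```text
t: 52.78
tool_pos: [0.607, 0.2096, 0.1249]
orientation: [2.115, 2.321, 0.003]
force: [1.5, 1.2, 1.5]
opening: 0.0136
```

```bash
python3 - <<'E'
from h import *
cov(-100,109,0)
E
```

```text
O bay [ -2.   0. 106.] TCP goal [0.599  0.2178 0.1221]
t 52.77 now [0.607  0.2096 0.1249] F [1.5 1.2 1.5] tq [ 0.06 -0.21 -0.09] open 0.0136
lin(tool) cm [ 0.89 -0.72  0.28] ang [ 0.13 -0.02 -0.08] lin bay mm [-7.2  8.9 -2.8]
est cover O bay [  5.3  -8.9 108.8] tip [-92.7  -8.8 111.6] tilt deg [ 0.02 -0.13 -0.08]
```

Call:
drive_tool([
  {"claw":0.98,"linear":[0,0,-0.15],"angular":[0,0,0]},
  {"claw":0.98,"linear":[0,-0.3,0],"angular":[0,0,0]},
  {"claw":0.98,"linear":[0,-0.35,0],"angular":[0,0,0]},
  {"claw":0.98,"linear":[0.3,0,0],"angular":[0,0,0]},
  {"claw":0.98,"linear":[0.3,0,0],"angular":[0,0,0]},
  {"claw":0.98,"linear":[0.3,0,0],"angular":[0,0,0]},
  {"claw":0.98,"linear":[0,0,0],"angular":[0,0,0]},
  {"claw":0.98,"linear":[0,0,0],"angular":[0,0,0]},
])

```text
t: 53.78
tool_pos: [0.5992, 0.2176, 0.1258]
orientation: [2.116, 2.321, 0.001]
force: [-0.5, -0.4, -3.7]
opening: 0.0137
```

```bash
python3 - <<'E'
from h import *
cov(-100,109,0,hz=.0189)
E
```

```text
O bay [ -2.   0. 106.] TCP goal [0.599  0.2178 0.1249]
t 53.77 now [0.5992 0.2176 0.1258] F [-0.5 -0.4 -3.7] tq [-0.06  0.05 -0.02] open 0.0137
lin(tool) cm [ 0.02 -0.02  0.09] ang [ 0.04  0.01 -0.08] lin bay mm [-0.2  0.2 -0.9]
est cover O bay [ -1.8  -0.2 106.9] tip [-9.980e+01 -1.000e-01  1.098e+02] tilt deg [-0.01 -0.04 -0.08]
```

Call:
drive_tool([
  {"claw":0.98,"linear":[0,0,0.1],"angular":[0,0,0]},
  {"claw":0.98,"linear":[0,0,0.1],"angular":[0,0,0]},
  {"claw":0.98,"linear":[0,0,0],"angular":[0,0,0]},
  {"claw":0.6,"linear":[0,0,0],"angular":[0,0,0]},
  {"claw":0.6,"linear":[0,0,0],"angular":[0,0,0]},
  {"claw":0.6,"linear":[0,0,0],"angular":[0,0,0]},
  {"claw":0.6,"linear":[0,0,-2],"angular":[0,0,0]},
  {"claw":0.6,"linear":[0,0,-4],"angular":[0,0,0]},
  {"claw":0.5,"linear":[0,0,-4],"angular":[0,0,0]},
  {"claw":0.5,"linear":[-5,0,0],"angular":[0,0,0]},
  {"claw":0.5,"linear":[-6,0,0],"angular":[0,0,0]},
  {"claw":0.4,"linear":[-6,0,0],"angular":[0,0,0]},
])

```text
t: 55.28
tool_pos: [0.6153, 0.047, 0.226]
orientation: [2.114, 2.321, 0.004]
force: [0.3, -0.3, -0.7]
opening: 0.0527
```

Call:
drive_tool([
  {"claw":0.4,"linear":[-6,0,0],"angular":[0,0,0]},
  {"claw":0.4,"linear":[-6,0,0],"angular":[0,0,0]},
  {"claw":0.3,"linear":[0,0,0],"angular":[0,0,9.7]},
  {"claw":0.3,"linear":[0,0,0],"angular":[0,0,9.7]},
  {"claw":0.3,"linear":[0,0,0],"angular":[0,0,9.7]},
  {"claw":0.3,"linear":[0,0,0],"angular":[0,0,9.7]},
  {"claw":0.3,"linear":[0,0,0],"angular":[0,0,9.7]},
  {"claw":0.3,"linear":[0,0,0],"angular":[0,0,9.7]},
  {"claw":0.3,"linear":[0,0,0],"angular":[0,0,9.7]},
  {"claw":0.3,"linear":[0,0,0],"angular":[0,0,9.7]},
  {"claw":0.3,"linear":[0,0,0],"angular":[0,0,9.7]},
  {"claw":0.3,"linear":[0,0,0],"angular":[0,0,9.7]},
])

```text
t: 56.78
tool_pos: [0.6264, -0.0711, 0.2257]
orientation: [3.141, -0.055, 0.004]
force: [-0.3, 0.3, 0.1]
opening: 0.0651
```

```bash
python3 c6.py 13; python3 chk.py 13x s; python3 - <<'E'
from h import *
go([.6412,-.1863,.019],-1.7)
E
```

```text
scene 1 [2683]
top 1 [3135]
[ -1.2  -1.5 109.5   0.4   1.3  -0.4] 0.1952 world [0.5999 0.2164 0.1095] tip bay [-99.3  -2.2 110.3]
[ -1.4  -1.1 109.2   0.6   2.8  -0.5] 0.201 world [0.5997 0.2168 0.1092] tip bay [-99.4  -2.1 107.3]
t 56.98 now [ 0.6263 -0.0711  0.225 ] q [-0.19  0.21  1.39  0.    1.54  1.4 ] F [ 0.6 -0.3  0.5] open 0.0649
lin(tool, now) cm [ -3.35 -28.04   0.49] ang deg [ 1.100e-01 -9.000e-02 -9.687e+01] lin after turn [28.23  0.03  0.5 ]
scanner scene [(0.76, 1032)]
scanner top []
[ 0.6427 -0.1827 -0.0225] 0.097   in bay [   3.9 -402.8    0. ]
[ 0.6427 -0.1827 -0.0225] 0.097   in bay [   3.9 -402.8    0. ]
t 57.17 now [ 0.626  -0.0711  0.2241] q [-0.19  0.21  1.39  0.    1.54  1.4 ] F [-0.1  0.4  1.1] open 0.0653
lin(tool, now) cm [-11.77  35.06   2.39] ang deg [ 4.000e-02 -5.000e-02 -8.269e+01] lin after turn [-36.28  -7.21   2.41]
t 57.17 now [ 0.626  -0.0711  0.2241] q [-0.19  0.21  1.39  0.    1.54  1.4 ] F [-0.1  0.4  1.1] open 0.0653
lin(tool, now) cm [ 1.82 11.48 20.51] ang deg [-0.   -0.06  0.11] lin after turn [ 1.87 11.47 20.51]
```

View pics/cscene13.png

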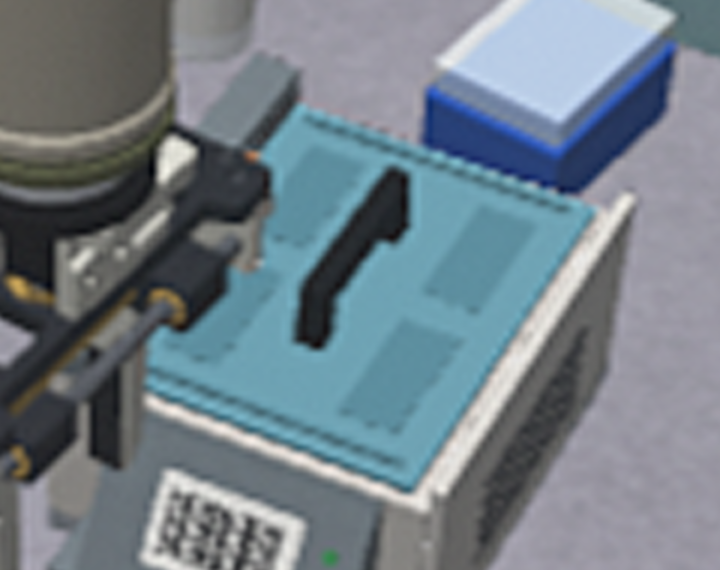

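View pics/top13.png

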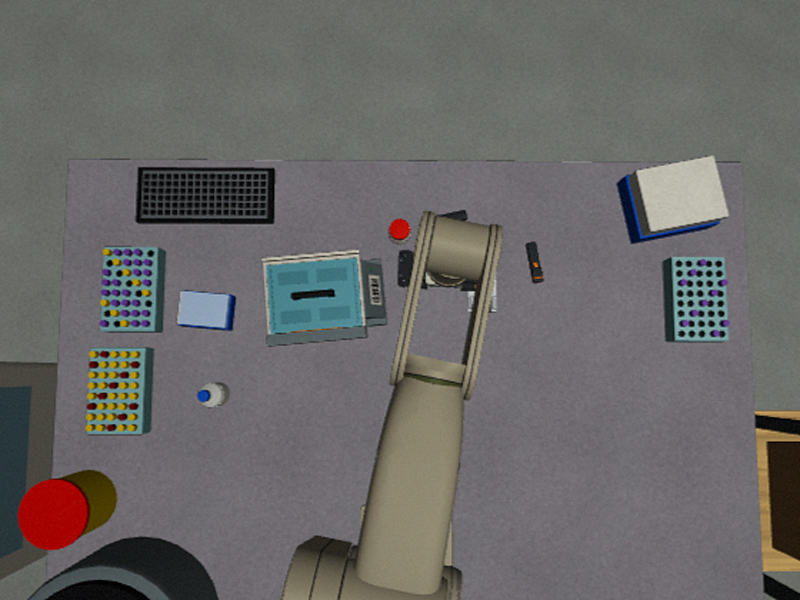

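Call:
drive_tool([
  {"claw":0.3,"linear":[0.7,4,1],"angular":[0,0,0]},
  {"claw":0.3,"linear":[0.7,4,2],"angular":[0,0,0]},
  {"claw":0.3,"linear":[0.4,3.3,2],"angular":[0,0,0]},
  {"claw":0.3,"linear":[0,0,4],"angular":[0,0,0]},
  {"claw":0.3,"linear":[0,0,4],"angular":[0,0,0]},
  {"claw":0.3,"linear":[0,0,1],"angular":[0,0,0]},
  {"claw":0.3,"linear":[0,0,0],"angular":[0,0,0]},
])

```text
t: 58.05
tool_pos: [0.6405, -0.1844, 0.0838]
orientation: [-3.141, 0.046, 0.0]
force: [0.3, -0.5, 0.3]
opening: 0.0648
```

```bash
python3 - <<'E'
from h import *
go([.6412,-.1860,.020],-1.7)
E
```

```text
t 58.05 now [ 0.6405 -0.1844  0.0838] q [-0.36  0.4   1.42  0.    1.32  1.24] F [ 0.3 -0.5  0.3] open 0.0648
lin(tool, now) cm [0.08 0.16 6.38] ang deg [-0.02  0.    0.04] lin after turn [0.08 0.16 6.38]
```

Call:
drive_tool([
  {"claw":0.3,"linear":[0.05,0.1,3],"angular":[0,0,0]},
  {"claw":0.3,"linear":[0,0,2],"angular":[0,0,0]},
  {"claw":0.3,"linear":[0,0,1],"angular":[0,0,0]},
  {"claw":0.3,"linear":[0,0,0.4],"angular":[0,0,0]},
  {"claw":0.3,"linear":[0,0,0],"angular":[0,0,0]},
  {"claw":0.9,"linear":[0,0,0],"angular":[0,0,0]},
  {"claw":0.9,"linear":[0,0,0],"angular":[0,0,0]},
  {"claw":0.9,"linear":[0,0,0],"angular":[0,0,0]},
  {"claw":0.9,"linear":[0,0,0],"angular":[0,0,0]},
  {"claw":0.9,"linear":[0,0,0],"angular":[0,0,0]},
], newtons=15)

```text
t: 59.3
tool_pos: [0.6414, -0.1856, 0.0201]
orientation: [3.141, -0.047, 0.002]
force: [-0.8, -0.1, 2.3]
opening: 0.0357
```

```bash
python3 - <<'E'
from h import *
go([.6412,-.1860,.020],-1.7)
E
```

```text
t 59.3 now [ 0.6414 -0.1856  0.0201] q [-0.36  0.47  1.45  0.    1.22  1.24] F [-0.8 -0.1  2.3] open 0.0357
lin(tool, now) cm [-0.01  0.04  0.01] ang deg [ 0.   -0.07  0.  ] lin after turn [-0.01  0.04  0.01]
```

Call:
drive_tool([
  {"claw":0.9,"linear":[0,0,-2],"angular":[0,0,0]},
  {"claw":0.9,"linear":[0,0,-4],"angular":[0,0,0]},
  {"claw":0.9,"linear":[0,0,-4],"angular":[0,0,0]},
  {"claw":0.9,"linear":[0,0,0],"angular":[0,0,-9]},
  {"claw":0.9,"linear":[0,0,0],"angular":[0,0,-9]},
  {"claw":0.9,"linear":[0,0,0],"angular":[0,0,-9]},
  {"claw":0.9,"linear":[0,0,0],"angular":[0,0,-9]},
  {"claw":0.9,"linear":[0,0,0],"angular":[0,0,-9]},
  {"claw":0.9,"linear":[0,0,0],"angular":[0,0,-9]},
  {"claw":0.9,"linear":[0,0,0],"angular":[0,0,-9]},
  {"claw":0.9,"linear":[0,0,0],"angular":[0,0,-9]},
], newtons=30)

```text
t: 60.68
tool_pos: [0.6413, -0.1856, 0.1212]
orientation: [2.563, 1.815, 0.002]
force: [1.1, 0.1, -1.7]
opening: 0.0358
```

Call:
drive_tool([
  {"claw":0.9,"linear":[0,0,0],"angular":[0,0,-9]},
  {"claw":0.9,"linear":[0,0,0],"angular":[0,0,-9]},
  {"claw":0.9,"linear":[0,0,0],"angular":[0,0,-7]},
  {"claw":0.9,"linear":[2,-0.1,1.6],"angular":[0,0,0]},
  {"claw":0.9,"linear":[2.5,-0.1,2],"angular":[0,0,0]},
  {"claw":0.9,"linear":[2.3,0,1.7],"angular":[0,0,0]},
  {"claw":0.9,"linear":[1,0,1],"angular":[0,0,0]},
  {"claw":0.9,"linear":[0,0,0],"angular":[0,0,0]},
  {"claw":0.9,"linear":[0,0,0],"angular":[0,0,0]},
  {"claw":0.9,"linear":[0,0,0],"angular":[0,0,0]},
  {"claw":0.9,"linear":[0,0,0],"angular":[0,0,0]},
  {"claw":0.9,"linear":[0,0,0],"angular":[0,0,0]},
])

```text
t: 62.18
tool_pos: [0.6321, -0.1084, 0.0571]
orientation: [2.116, 2.321, 0.001]
force: [0.1, 0.8, -0.7]
opening: 0.0356
```

```bash
cat > aim.py <<'E'
from h import *
import sys
tag=sys.argv[1]
go([.6318,-.1086,.057],95.4)
o=snap(tag)
s,tp,Rt=tool()
Rs=Rt*R.from_matrix(np.diag([1,-1,-1.])); t0=tp-Rs.apply([0.001,0,.0021])
lab=R.from_euler('z',BY).apply([0,-.142,.072])+BAY
print('label in window',np.round(Rs.inv().apply(lab-t0-Rs.apply([.075,0,.017]))*1000,1))
outs=[]
for n in o:
    im=cv2.resize(o[n]['pixels'][:,:,::-1],None,fx=4,fy=4,interpolation=cv2.INTER_CUBIC)
    for bx in M['scanner']:
        q=((proj(o[n],Rs.apply(bx)+t0)+.5)*4-.5).astype(int)
        for i in range(8):
            for j in(1,2,4):
                if not i&j: cv2.line(im,tuple(q[i].tolist()),tuple(q[i|j].tolist()),(0,255,0),1)
    a=((proj(o[n],[t0+Rs.apply([.075,0,.017]),t0+Rs.apply([.185,0,.017]),lab])+.5)*4-.5).astype(int).tolist()
    cv2.line(im,tuple(a[0]),tuple(a[1]),(0,0,255),1);cv2.circle(im,tuple(a[2]),5,(255,0,255),1)
    u,v=a[0];outs.append(im[v-290:v+210,u-150:u+240] if n=='scene' else im[v-250:v+250,max(0,u-340):u+50])
cv2.imwrite(f'pics/aim{tag}.png',np.hstack(outs))
E
python3 aim.py 14
```

```text
t 62.17 now [ 0.6321 -0.1084  0.0571] q [-0.25  0.36  1.52  0.    1.26 -0.34] F [ 0.1  0.8 -0.7] open 0.0356
lin(tool, now) cm [-0.01 -0.03  0.01] ang deg [ 0.07  0.01 -0.13] lin after turn [-0.01 -0.03  0.01]
label in window [111.7   0.5   0.2]
```

View pics/aim14.png

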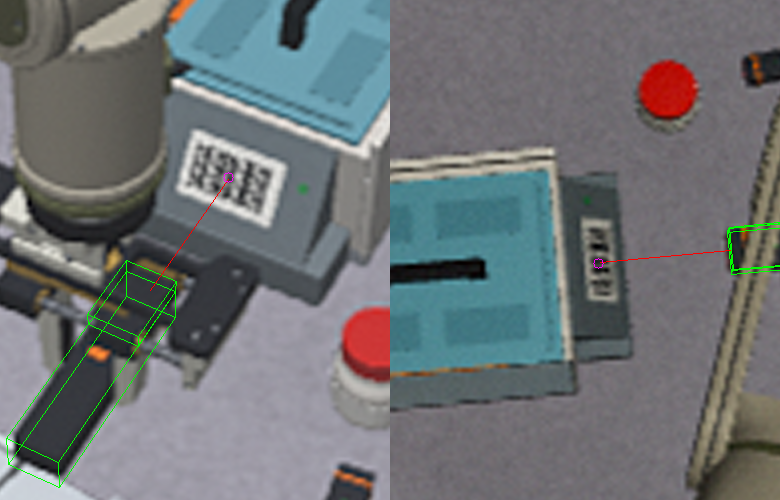

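Call:
drive_tool([
  {"claw":0.9,"linear":[0,0,0],"angular":[0,0,0]},
  {"claw":0.9,"linear":[0,0,0],"angular":[0,0,0]},
  {"claw":0.9,"linear":[0,0,0],"angular":[0,0,0]},
  {"claw":0.9,"linear":[0,0,0],"angular":[0,0,0]},
  {"claw":0.9,"linear":[0,0,0],"angular":[0,0,0]},
  {"claw":0.9,"linear":[0,0,0],"angular":[0,0,0]},
  {"claw":0.9,"linear":[0,0,0],"angular":[0,0,0]},
  {"claw":0.9,"linear":[0,0,0],"angular":[0,0,0]},
  {"claw":0.9,"linear":[0,0,0],"angular":[0,0,0]},
  {"claw":0.9,"linear":[0,0,0],"angular":[0,0,0]},
  {"claw":0.9,"linear":[0,0,0],"angular":[0,0,0]},
  {"claw":0.9,"linear":[0,0,0],"angular":[0,0,0]},
])

```text
t: 63.78
tool_pos: [0.632, -0.1081, 0.0568]
orientation: [2.116, 2.321, 0.001]
force: [0.7, 0.4, -2.3]
opening: 0.0355
```

Call:
drive_tool([
  {"claw":0.9,"linear":[0,0,0],"angular":[0,0,0]},
  {"claw":0.9,"linear":[0,0,0],"angular":[0,0,0]},
  {"claw":0.9,"linear":[0,0,0],"angular":[0,0,0]},
  {"claw":0.9,"linear":[0,0,0],"angular":[0,0,0]},
  {"claw":0.9,"linear":[0,0,0],"angular":[0,0,0]},
  {"claw":0.9,"linear":[0,0,0],"angular":[0,0,0]},
  {"claw":0.9,"linear":[0,0,0],"angular":[0,0,0]},
  {"claw":0.9,"linear":[0,0,0],"angular":[0,0,0]},
  {"claw":0.9,"linear":[0,0,0],"angular":[0,0,0]},
  {"claw":0.9,"linear":[0,0,0],"angular":[0,0,0]},
])

```text
t: 65.03
tool_pos: [0.632, -0.1081, 0.0568]
orientation: [2.116, 2.321, 0.001]
force: [-0.1, 1.2, -1.2]
opening: 0.0357
```

```bash
python3 c6.py 15
```

```text
scene 1 [2993]
top 1 [3069]
[ -2.6  -0.9 108.7  -0.    1.1  -0.5] 0.0892 world [0.5985 0.2169 0.1087] tip bay [-100.6   -0.8  109.8]
[-1.700e+00 -1.000e-01  1.079e+02  1.000e-01  4.900e+00  2.000e+00] 0.1264 world [0.5993 0.2177 0.1079] tip bay [-99.6  -0.4 102.6]
t 65.22 now [ 0.632  -0.1081  0.0568] q [-0.25  0.36  1.52  0.    1.26 -0.34] F [-0.2 -1.  -1.2] open 0.0358
lin(tool, now) cm [ 31.97  -0.23 -16.32] ang deg [ 0.05  0.   -0.1 ] lin after turn [ 31.97  -0.19 -16.32]
```

View pics/ctop15.png

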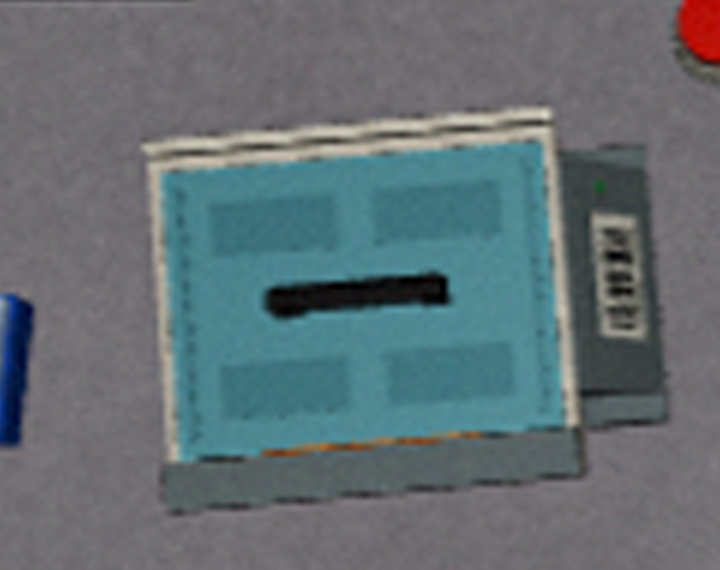

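Cover still home after the hold. The scanner goes back to its cradle.

Call:
drive_tool([
  {"claw":0.9,"linear":[-2,0,-2],"angular":[0,0,0]},
  {"claw":0.9,"linear":[-3,0.1,-2.5],"angular":[0,0,0]},
  {"claw":0.9,"linear":[-2.8,0.1,-1.9],"angular":[0,0,0]},
  {"claw":0.9,"linear":[0,0,0],"angular":[0,0,9.7]},
  {"claw":0.9,"linear":[0,0,0],"angular":[0,0,9.7]},
  {"claw":0.9,"linear":[0,0,0],"angular":[0,0,9.7]},
  {"claw":0.9,"linear":[0,0,0],"angular":[0,0,9.7]},
  {"claw":0.9,"linear":[0,0,0],"angular":[0,0,9.7]},
  {"claw":0.9,"linear":[0,0,0],"angular":[0,0,9.7]},
  {"claw":0.9,"linear":[0,0,0],"angular":[0,0,9.7]},
  {"claw":0.9,"linear":[0,0,0],"angular":[0,0,9.7]},
  {"claw":0.9,"linear":[0,0,0],"angular":[0,0,9.7]},
])

```text
t: 66.72
tool_pos: [0.6416, -0.1872, 0.1227]
orientation: [3.134, 0.209, 0.004]
force: [-1.0, 0.7, -1.3]
opening: 0.036
```

Call:
drive_tool([
  {"claw":0.9,"linear":[0,0,0],"angular":[0,0,9.7]},
  {"claw":0.9,"linear":[0,0,0],"angular":[0,0,0]},
  {"claw":0.9,"linear":[0,0,0],"angular":[0,0,0]},
  {"claw":0.9,"linear":[0,0,0],"angular":[0,0,0]},
])

```text
t: 67.22
tool_pos: [0.6412, -0.1859, 0.1212]
orientation: [3.141, -0.044, 0.002]
force: [0.4, -0.0, -1.8]
opening: 0.0359
```

```bash
python3 - <<'E'
from h import *
go([.6413,-.1858,.0201],-1.7)
E
```

```text
t 67.22 now [ 0.6412 -0.1859  0.1212] q [-0.36  0.37  1.39  0.    1.38  1.24] F [ 0.4 -0.  -1.8] open 0.0359
lin(tool, now) cm [-0.000e+00 -1.000e-02  1.011e+01] ang deg [ 0.   -0.07  0.11] lin after turn [ 1.000e-02 -1.000e-02  1.011e+01]
```

Call:
drive_tool([
  {"claw":0.9,"linear":[0,0,3],"angular":[0,0,0]},
  {"claw":0.9,"linear":[0,0,3],"angular":[0,0,0]},
  {"claw":0.9,"linear":[0,0,2],"angular":[0,0,0]},
  {"claw":0.9,"linear":[0,0,1],"angular":[0,0,0]},
  {"claw":0.9,"linear":[0,0,0.6],"angular":[0,0,0]},
  {"claw":0.9,"linear":[0,0,0.4],"angular":[0,0,0]},
  {"claw":0.9,"linear":[0,0,0.1],"angular":[0,0,0]},
  {"claw":0.9,"linear":[0,0,0],"angular":[0,0,0]},
])

```text
t: 68.22
tool_pos: [0.6416, -0.1857, 0.0205]
orientation: [3.141, -0.047, 0.003]
force: [-0.2, 0.5, -1.0]
opening: 0.0359
```

Call:
drive_tool([
  {"claw":0.35,"linear":[0,0,0],"angular":[0,0,0]},
  {"claw":0.35,"linear":[0,0,0],"angular":[0,0,0]},
  {"claw":0.35,"linear":[0,0,0],"angular":[0,0,0]},
  {"claw":0.35,"linear":[0,0,-2],"angular":[0,0,0]},
  {"claw":0.35,"linear":[0,0,-5],"angular":[0,0,0]},
  {"claw":0.35,"linear":[0,0,-6],"angular":[0,0,0]},
  {"claw":0.35,"linear":[0,0,-5],"angular":[0,0,0]},
  {"claw":0.35,"linear":[-5,3,0],"angular":[0,0,0]},
  {"claw":0.35,"linear":[-5,3,0],"angular":[0,0,0]},
  {"claw":0.35,"linear":[-5,3,0],"angular":[0,0,0]},
  {"claw":0.35,"linear":[-5,3,0],"angular":[0,0,0]},
  {"claw":0.35,"linear":[0,0,0],"angular":[0,0,0]},
])

```text
t: 69.72
tool_pos: [0.435, -0.3017, 0.2015]
orientation: [3.139, -0.053, 0.003]
force: [0.3, 0.6, 0.1]
opening: 0.0604
```

```bash
python3 c6.py 16; python3 chk.py 17 s; python3 - <<'E'
from h import *
from plant import *
o=snap()
for n in o:
    print(n,[(l,[np.round(d['at'],3).tolist() for d in search_frame(o[n],l)][:1]) for l in('cradle','gel_bottle','specimen_pot','tip_box')])
c=o['scene'];im=cv2.resize(c['pixels'][:,:,::-1],None,fx=5,fy=5,interpolation=cv2.INTER_CUBIC)
u,v=(proj(c,[[.64,-.184,.05]])[0]*5).astype(int);a=im[v-200:v+250,u-200:u+200]
c=o['top'];im=cv2.resize(c['pixels'][:,:,::-1],None,fx=5,fy=5,interpolation=cv2.INTER_CUBIC)
u,v=(proj(c,[[.64,-.184,.05]])[0]*5).astype(int);b=im[v-225:v+225,u-200:u+200]
cv2.imwrite('pics/fin.png',np.hstack([a,b]))
E
```

```text
scene 1 [3133]
top 1 [2966]
[-2.700e+00  8.000e-01  1.067e+02 -1.000e-01  5.000e-01 -2.000e-01] 0.0854 world [0.5982 0.2185 0.1067] tip bay [-100.7    0.9  108.8]
[ -3.7   0.9 106.5  -0.9   1.6  -0.5] 0.0932 world [0.5972 0.2186 0.1065] tip bay [-101.8    2.5  106.7]
t 69.92 now [ 0.4386 -0.2993  0.2007] q [-0.7  -0.05  1.71  0.    1.48  0.9 ] F [ 0.3  0.1 -0.1] open 0.0607
lin(tool, now) cm [ 14.66 -51.38  -1.92] ang deg [ 1.300e-01 -8.000e-02 -9.706e+01] lin after turn [49.18 20.86 -1.93]
scanner scene [(0.25, 523)]
scanner top [(0.88, 478)]
[ 0.6437 -0.1864 -0.0087] 1.017   in bay [   4.5 -406.7    0. ]
[ 0.6443 -0.2151 -0.1549] 0.541   in bay [   2.4 -435.2    0. ]
[ 0.6437 -0.1846  0.0057] 0.08   in bay [   4.7 -404.8    0. ]
t 70.12 now [ 0.4383 -0.2989  0.1996] q [-0.7  -0.05  1.71  0.    1.48  0.9 ] F [0.6 0.6 0.4] open 0.0606
lin(tool, now) cm [ 6.36 11.76 -0.03] ang deg [ 2.000e-02 -5.000e-02 -8.271e+01] lin after turn [-10.86   7.8   -0.04]
scene [('cradle', [[0.646, -0.213, 0.005]]), ('gel_bottle', [[0.382, 0.44, 0.074]]), ('specimen_pot', [[0.774, 0.008, 0.055]]), ('tip_box', [])]
top [('cradle', [[0.644, -0.161, 0.005]]), ('gel_bottle', [[0.372, 0.443, 0.101]]), ('specimen_pot', [[0.762, 0.023, 0.068]]), ('tip_box', [[0.566, 0.474, 0.072]])]
```

View pics/fin.png

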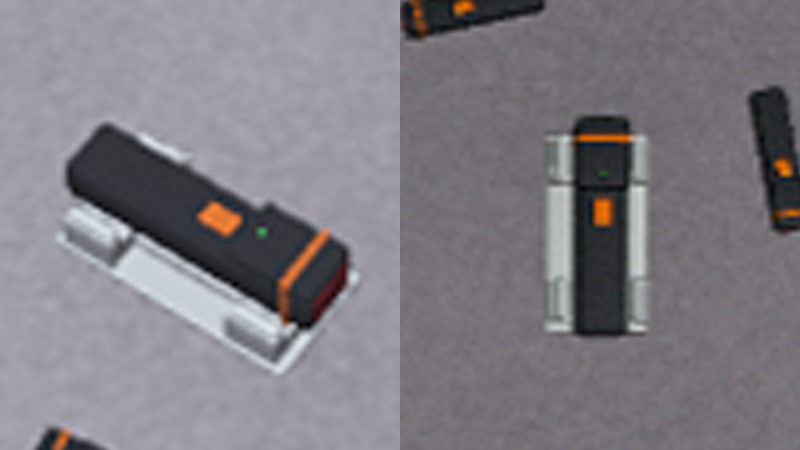

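View pics/scene17.png

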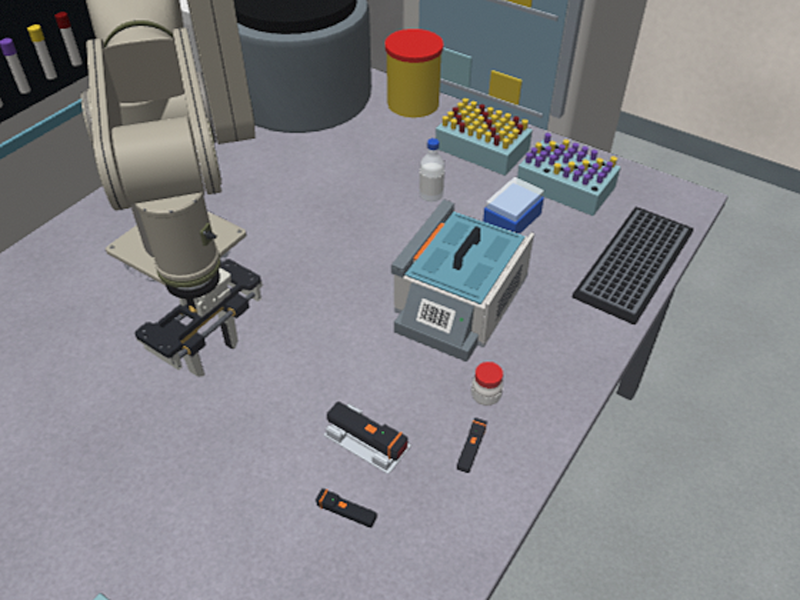

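View pics/cscene16.png

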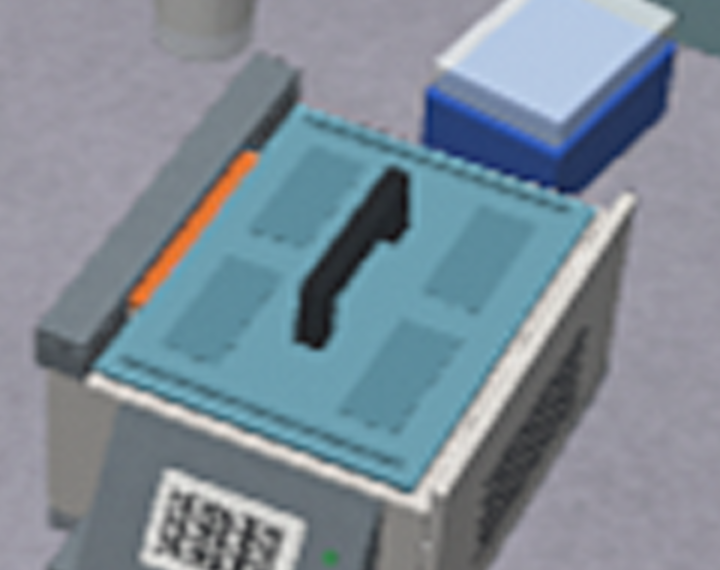

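Cover flat and home, scanner in the cradle, arm clear. Handing in.

```bash
python3 -c "
from plant import *
print(close_job(), read_state()['t'])"
```

```text
the job is handed in; nothing more can be done
the job is handed in; nothing more can be done
```

The job is handed in at about 70 s of the 208 s allowed; no verdict was reported.

- **Racks:** The yellow and purple racks stand in their colour's lanes; no red rack was on the bench. I checked them before the cover went on, when both lay within a few mm of their lane centres. The cover hides them now. The last network-based fit of the purple rack failed because it was partly hidden, so there I rely on the pictures and on the height at which the rack was set down.
- **Cover:** I hooked the lip under the ledge at a 10° tilt and swung the cover down flat. Around my first scan the cover was knocked about 7 mm out and 9 mm sideways. I put the scanner down, gripped the cover's handle, slid it back home and checked it again. The last fit put the lip 14–15 mm under the ledge, at seat height within about 1 mm. The better fit gave a tilt of about 0.5°; a poorer one gave 1.6°, close to the 0.03 rad (1.7°) limit. The picture shows it flat.
- **Scan:** I repeated the scan after that fix and held it for about 3 s. By tool pose, the label was 112 mm from the window and within 1 mm of the aim line.
- **Scanner:** It lies back in its cradle, about 3 mm from centre along its length by the top-view fit. The scene-view fit of the scanner was off in that check, but both close-up pictures show it seated.
- **Bystanders:** The bottle, pot and tip box read within 5 mm of where they started. The arm is clear of everything.

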